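# Fit the hanging arm to a bauble stand

### The job

The black bauble stand needs its wooden hanging arm, which lies on the V-rest. Take the arm at mid-length, ease its plain end partway into the bore in the stand's head and let go; then take hold of it again by the knob and push it gently through until the knob's shoulder sits fully home against the head, and let go. Feel your way and never force the arm against the stand, and leave the goblet, brush pot, paint jar and bauble where they are.

Things in the scene. Friction and masses are not known exactly. Their poses are not given: they have to be found in the camera images.
- stand: Black wooden bauble stand, fixed to the bench: base board 200 x 160 x 14 mm, round post 42 mm thick, on top a level head block 100 mm long (along x), 48 x 48 mm in section, its axis 200 mm above the bench, with a straight round 17 mm bore through its whole length. A brass plug stands 3 mm above the head's top. Origin on the bench under the middle of the head; x is the way the arm goes in, z up.
- stand_mouth (a point): Centre of the bore's mouth (thin brass ring round it) in the head's flat end face, 50 mm from the stand's axis. x points level into the bore, z up. 45 mm in, under the brass plug, a sprung steel ball presses down on the arm: from there on the arm drags with about 8 to 15 N all the way home (more for a moment as the nose lifts the ball), and stays where it is let go.
- crossarm: Hanging arm, one piece of pale birch, 290 mm long, about 70 g: a 16 mm dowel with a cylindrical knob 28 mm thick, 40 mm long at one end. Origin on its axis at mid-length; x runs from knob to nose. Nose (tapered to 10 mm over its last 10 mm) at x +165 mm, knob's shoulder at -85, knob's end at -125 mm.
- crossarm_mid (a point): Grasp point of the arm at mid-length, on its axis, same axes as the arm; the arm balances within 15 mm of it. At the start it is 55 mm above the bench.
- crossarm_nose (a point): Tip of the arm's plain, tapered end, on its axis; same axes as the arm.
- crossarm_shoulder (a point): Centre of the flat shoulder where the 28 mm knob meets the 16 mm dowel, on the arm's axis, same axes as the arm. Home is when this shoulder bears against the head's face at the mouth, a hard stop.
- crossarm_knob (a point): Centre of the arm's knob (28 mm thick, 40 mm long), on the arm's axis, 20 mm behind the shoulder; same axes as the arm.
- rest: Plywood rest that the arm lies on, fixed to the bench: board 190 x 60 x 8 mm with two V-shaped supports, 12 mm thick, at x +65 and -65 mm, their upper ends 62 mm above the bench. Origin on the bench under its middle, x along the board (and the arm). Between the supports the arm's sides are free.
- goblet: Bystander: stemmed clear glass, 165 mm tall, 72 mm wide; origin under its foot.
- brushpot: Bystander: green pot 110 mm tall, 92 mm wide, brushes in it reach about 215 mm; origin under its base.
- paintjar: Bystander: small paint jar with black lid, 58 mm tall, 48 mm wide; origin under its base.
- bauble: Bystander: clear glass bauble 80 mm wide with painted dots on a cork ring, about 100 mm tall; origin under the ring.

How it is judged (in metres and radians):
On the way, in this order (a step that is already met when the one before it is completed fails the run):
1. the arm rests partway in the bore (nose 30 to 230 mm past the mouth), let go (x of crossarm_nose in the frame of stand_mouth between 0.03 and 0.23 m and angle between the x axis of crossarm and the x axis of stand, either way round below 0.06 rad and contact force between the fingers and crossarm below 0.1 N), for 0.2 s.
2. the arm, not yet home, is held again by its knob (x of crossarm_nose in the frame of stand_mouth below 0.235 m and distance between the grasp point and crossarm_knob below 0.04 m and contact force between the fingers and crossarm above 1 N), for 0.1 s.
At the end, for the whole second after the job is handed in: The arm is through the head with its shoulder within 1.5 mm of the head's face, within 5 mm of the middle of the mouth and its axis within 0.06 rad of the bore's, at rest and let go (x of crossarm_shoulder in the frame of stand_mouth above -0.0015 m and distance between crossarm_shoulder and stand_mouth below 0.005 m and angle between the x axis of crossarm and the x axis of stand, either way round below 0.06 rad and contact force between the fingers and crossarm below 0.1 N and linear speed of crossarm below 0.01 m/s); the robot touches nothing.
It fails at once if the knob is driven hard against the head (over 40 N) (contact force between crossarm_c0 and stand above 40 N).
It fails at once if the arm is forced against the stand (over 75 N in all its contacts, of which the catch's own pressure makes some 30 N) (contact force between crossarm and stand above 75 N).
It fails at once if a bystander (goblet, brush pot, paint jar or bauble) is moved more than 20 mm or tipped (distance of any of goblet, brushpot, paintjar, bauble from where it was at the start of the episode above 0.02 m or angle between any of goblet, brushpot, paintjar, bauble's own z axis and vertical above 0.3 rad).
It also fails if it takes over 72 s, if anything falls off the work surface, if the arm or the gripper's body presses on something with over 40 N, if the wrist force passes 120 N, or if a joint passes its speed limit or range.

### The arm

A 6-joint arm with a two-finger parallel gripper is mounted at the origin on the work surface. World frame = base frame: x ahead of the robot, y to its left, z up, the work surface at z = 0. Lengths are in mm, angles in degrees, forces in N, time in s.
With the tool pointing down it reaches from about 350 to 850 mm from the base axis. Payload 8.1 kg.
Tool frame: the origin (TCP) lies on the mounting face of the last link; the fingertips stand 173 mm ahead of it and the grasp point (between the pads) lies 155 mm ahead of it; z points along the fingers, y is the direction in which the jaws open and shut (so a half turn about z gives the same grasp; the last joint's range is limited). The gripper opens to 85 mm and grips with 20 to 120 N. Pads are 22 mm wide; open, the fingers measure 114 mm over their backs; the gripper's body (76 mm by 85 mm) begins 54 mm behind the grasp point. The pads swing forward as they close: fully open they stand 13 mm farther back than shut.
Start: joints at [67.472, 7.471, 85.268, -0, 87.261, -4.893], TCP at [181.756, 571.814, 404.692] pointing down, gripper open.
Joint ranges: [-169.43, 169.43], [-51.17, 129.36], [1.28, 143.12], [-76.62, 256.62], [0, 156.53], [-152.29, 152.29]. Speed limits (degrees/s): [136.94, 136.94, 159.86, 180, 180, 180].

### API

Orientations are given as [roll, pitch, yaw] about the fixed x, y, z axes, in that order (R = Rz(yaw) Ry(pitch) Rx(roll)).
In Python, from bench import * gives the robot as it stands.
- The arm moves only by the shell command python3 -m jog 'ROWS' [FORCE]. ROWS is JSON, a list of rows, each an object of numbers: "tx", "ty", "tz": the shift along the tool's x, y, z as a fraction of full scale; "ax", "ay", "az": the turn, a rotation vector about the tool's x, y, z as a fraction of full scale; "hand": the opening, from 0 (shut) to 1 (fully open). A call has 1 to 5 rows; each row is the pose to reach, as a shift and turn from the pose commanded when the call began, along the tool's axes at that moment; what a row does not reach only later rows make up. Full scale, the value 1, is 150 mm for a shift and 45 degrees for a turn. A row lasts 1/12 s, in which the tool goes at most 41.7 mm and 7.16 degrees, less where a joint would pass 70% of its speed; a pose out of reach is approached as far as the arm can. A call with a number of a shift or a turn outside -1 to 1 is refused whole. A call with a gripper value outside its range is refused whole. The fingers move at their own pace and stop on an object; FORCE is the grip in N (left out, the last holds). Time passes only in rows, so rows that repeat a pose let the fingers close. It gives the time, the measured TCP pose, the force and the opening at its end, in the units of the state.
- sense(): the state, without advancing time (a new reading comes with each control period).
- snapshot(name): name is "scene" or "top" or "wrist"; returns a dict with "pixels" (420x560x3 uint8, red, green, blue), "z_map" (420x560 float32, mm along the optical axis (not along the pixel's ray), 0 where there is no reading), "intrinsics" (3x3 intrinsics, pixels), "R" (3x3) and "t" (3): a world point X has camera coordinates R X + t. Camera axes: x right, y down, z forward; pixel columns grow to the right and rows downward; lengths in mm; the calibration is good to about 2 mm. A picture is of the moment at which its call begins.
- hand_in(): hands the job in, once; it reports no verdict.
The state is a dict: "time": time; "joint_pos": joint angles; "qd": joint speeds; "joint_efforts": joint torques, N m; "tool_pos": TCP position; "tcp_rot": TCP orientation; "ft_force": force on the tool from outside, world axes, zero at the start; "wrist_torque": the same for the moment, N m; "finger_gap": finger opening in mm.
Only numpy, scipy, OpenCV 4.12 (cv2) and the standard library are available. Lean on these libraries where they do the work, as an engineer would, in place of code of your own. Each camera call takes 0.05 s, during which the arm holds its last target.

## Working session

There is one attempt and no reset: what is moved stays moved. The work goes in short steps, Python scripts to look and compute and a shell command to move; the robot and the scene stay as the last step left them, time stands still between calls to the robot, and variables do not carry over. Pictures are saved under pics/ and viewed, and the job is handed in when it is done.

```bash
mkdir -p pics; ls
cat > h.py <<'E'
from bench import *
import numpy as np, cv2
def snap(n,f):
    s=snapshot(n); cv2.imwrite('pics/'+f,cv2.cvtColor(s['pixels'],cv2.COLOR_RGB2BGR)); np.savez('/tmp/'+f+'.npz',**s); return s
def world(s,u,v,z=None):
    K=s['intrinsics']; z=s['z_map'][v,u] if z is None else z
    c=np.stack([(u-K[0,2])*z/K[0,0],(v-K[1,2])*z/K[1,1],z],-1)
    return (c-s['t'])@s['R']
def cloud(s):
    v,u=np.nonzero(s['z_map']>0); return world(s,u,v),u,v
E
python3 - <<'E'
from h import *
print(sense())
for n in('scene','top','wrist'):
    s=snap(n,n+'0.png'); print(n,s['R'].round(3).tolist(),s['t'].round(1),s['intrinsics'].round(1).tolist())
E
```

```text
pics
{'time': 0.0, 'joint_pos': array([ 6.74722180e+01,  7.51470960e+00,  8.53288895e+01, -5.44446772e-04,
        8.72620191e+01, -4.89416466e+00]), 'qd': array([-0.16963158, -0.01618707,  0.04832828, -0.03913227, -0.12444772,
       -0.0710029 ]), 'joint_efforts': array([ 2.45190618e-03, -5.69375503e+01, -5.00566328e+01,  7.42427551e-05,
        1.45146161e-02,  4.48860499e-05]), 'tool_pos': array([181.66056196, 571.59749979, 403.65203221]), 'tcp_rot': array([-1.79894721e+02, -8.46905861e-03,  1.62366401e+02]), 'ft_force': array([0.24814441, 0.20147007, 0.11012063]), 'wrist_torque': array([ 0.02777724,  0.03664824, -0.04370474]), 'finger_gap': 85.66314831856174}
scene [[-0.396, 0.918, 0.022], [0.56, 0.26, -0.786], [-0.728, -0.299, -0.617]] [ 312.5 -212.3 1376.3] [[403.7, 0.0, 270.1], [0.0, 403.7, 206.3], [0.0, 0.0, 1.0]]
top [[-0.0, -1.0, 0.025], [-0.991, -0.003, -0.135], [0.135, -0.025, -0.99]] [-102.7  624.9  974.5] [[483.7, 0.0, 271.6], [0.0, 483.7, 208.5], [0.0, 0.0, 1.0]]
wrist [[0.303, 0.953, -0.001], [0.905, -0.287, 0.313], [0.298, -0.096, -0.95]] [-598.9  -41.   380. ] [[303.5, 0.0, 284.6], [0.0, 303.5, 211.6], [0.0, 0.0, 1.0]]
```

View pics/scene0.png

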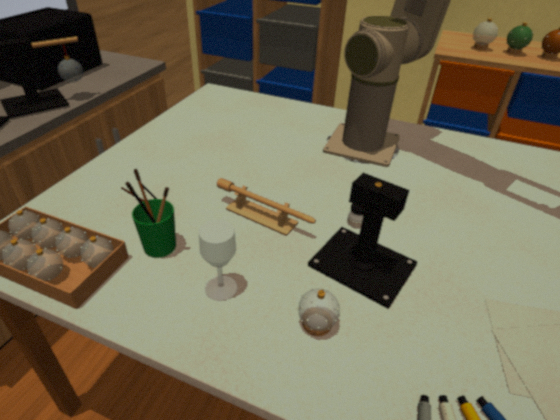

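View pics/top0.png

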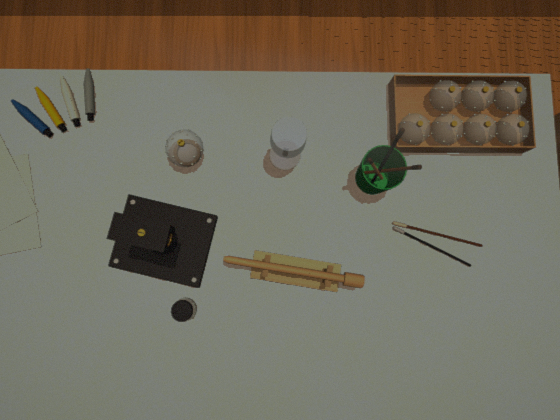

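View pics/wrist0.png

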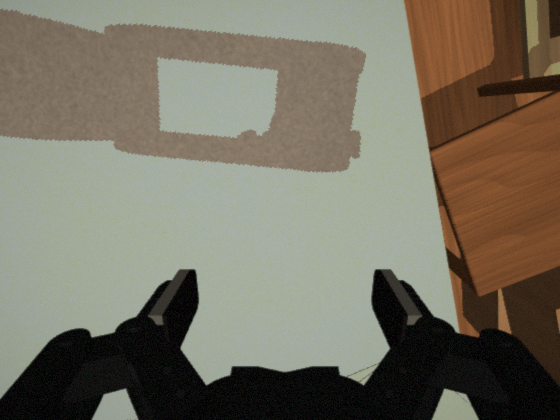

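The scene view shows the stand at (370,240), and the arm on its rest from the knob (222,185) to the nose (312,218). The top view has the head at (110–172, 215–250), with the brass mouth ring at about (172,238). It also shows the arm from nose (226,260) to knob (362,281), the jar (182,310), goblet (288,140), brush pot (381,170) and bauble (185,149).

```bash
cat > m.py <<'E'
from h import *
s=dict(np.load('/tmp/top0.png.npz')); P,u,v=cloud(s); C=s['pixels'][v,u].astype(int)
# table level
m=(P[:,2]<8)&(P[:,2]>-8); print('table z',np.median(P[m,2]))
def rect(m,name):
    r=cv2.minAreaRect(P[m][:,:2].astype(np.float32)); print(name,m.sum(),r,'z',np.median(P[m,2]),P[m,2].min(),P[m,2].max())
    print(cv2.boxPoints(r).round(1).tolist())
roi=(u>90)&(u<225)&(v>185)&(v<295)
rect(roi&(P[:,2]>215)&(P[:,2]<235),'headtop')
rect(roi&(P[:,2]>9)&(P[:,2]<20)&(u>105),'base')
for n,b in dict(goblet=(265,312,112,175),pot=(335,430,120,200),jar=(165,200,295,325),baub=(160,210,125,175)).items():
    m=(u>b[0])&(u<b[1])&(v>b[2])&(v<b[3])&(P[:,2]>12)
    print(n,P[m].min(0).round(),P[m].max(0).round(),P[m].mean(0).round())
m=(u>218)&(u<370)&(v>245)&(v<295)&(P[:,2]>45)&(C[:,0]-C[:,2]>40)
Q=P[m]; print(m.sum(),Q.min(0),Q.max(0))
rect(m&(P[:,2]>55),'arm')
E
python3 m.py
```

```text
table z -0.6806115190336408
headtop 1673 ((559.9703979492188, 130.48211669921875), (100.78364562988281, 48.01496505737305), 76.52852630615234) z 223.13406652276905 215.18892266582048 229.2521657079036
[[524.9000244140625, 87.0999984741211], [571.5999755859375, 75.9000015258789], [595.0999755859375, 173.89999389648438], [548.4000244140625, 185.10000610351562]]
base 5260 ((559.9628295898438, 130.1503143310547), (199.9783935546875, 159.85397338867188), 76.6032943725586) z 13.167785604238404 9.001016389931218 19.988650317615452
[[459.0, 51.400001525878906], [614.5, 14.399999618530273], [660.9000244140625, 208.89999389648438], [505.3999938964844, 245.89999389648438]]
goblet [ 717. -166.   12.] [786. -96. 170.] [ 747. -130.  159.]
pot [ 656. -453.   12.] [ 828. -275.  217.] [ 733. -355.   76.]
jar [392.  56.  12.] [439. 102.  62.] [417.  77.  50.]
baub [714.  46.  23.] [791. 123. 104.] [747.  81.  70.]
1352 [ 461.92275154 -287.7856812    47.79166955] [527.00398139  -2.19641827  72.72102657]
arm 1285 ((496.5022277832031, -145.35072326660156), (289.2089538574219, 44.39342498779297), 80.93455505371094) z 61.15927777504393 55.03807398690955 72.72102657119413
[[451.79998779296875, -284.70001220703125], [495.6000061035156, -291.6000061035156], [541.2000122070312, -6.0], [497.3999938964844, 0.8999999761581421]]
```

Run:
```python
import cv2
a=cv2.imread('pics/top0.png')[180:330,90:390]
cv2.imwrite('pics/crop0.png',cv2.resize(a,None,fx=2.6,fy=2.6,interpolation=2))
```

```text
(no output)
```

View pics/crop0.png

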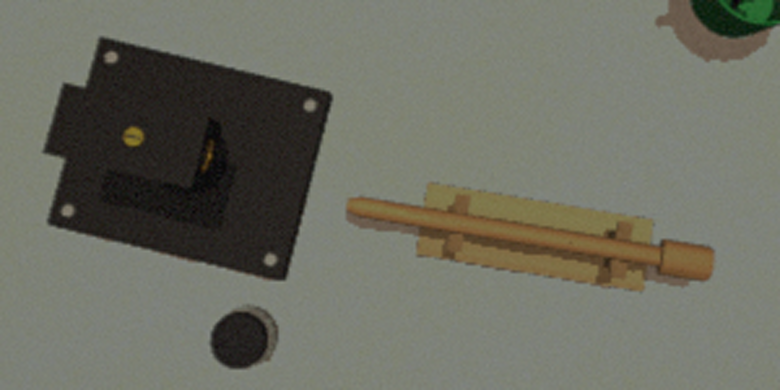

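The crop shows the head with its mouth ring facing the arm (crop (208,155)). The arm lies free across the rest, with the nose at (350,205) and the knob at (690,260).

```bash
cat > fit.py <<'E'
from h import *
from scipy.optimize import least_squares
def shaft(s,box,zmin,zmax,guess_p,guess_yaw,r=8.,smin=-75,smax=150):
    """fit cylinder axis to shaft; returns centre at s=0.."""
    P,u,v=cloud(s); C=s['pixels'][v,u].astype(int)
    m=(P[:,2]>zmin)&(P[:,2]<zmax)&(u>box[0])&(u<box[1])&(v>box[2])&(v<box[3])&(C[:,0]-C[:,2]>30)
    Q=P[m]
    return Q
if __name__=='__main__':
    s=dict(np.load('/tmp/top0.png.npz'))
    Q=shaft(s,(215,372,245,298),47,80,None,None)
    yaw=np.radians(81.5); p=np.array([496,-145,55.])
    d0=np.array([np.cos(yaw),np.sin(yaw),0])
    t=(Q-p)@d0; off=np.abs(np.cross(Q-p,d0)[:,2]); 
    k=(off<25); Q=Q[k]; t=t[k]
    print('range',np.percentile(t,[0,.5,2,98,99.5,100]))
    sh=(t>-60)&(t<120)
    def res(x):
        d=np.array([x[2],1,x[3]]); d/=np.linalg.norm(d); q=Q[sh]-np.array([x[0],-145,x[1]])
        return np.linalg.norm(np.cross(q,d),axis=1)-8
    r=least_squares(res,[496,55,.15,0],loss='soft_l1'); x=r.x; print(x,np.abs(r.fun).mean(),sh.sum())
    d=np.array([x[2],1,x[3]]); d/=np.linalg.norm(d); p=np.array([x[0],-145,x[1]])
    print('yaw',np.degrees(np.arctan2(d[1],d[0])),'pitch',np.degrees(np.arcsin(d[2])))
    t=(Q-p)@d; R=np.linalg.norm(np.cross(Q-p,d),axis=1)
    print('t range',np.percentile(t,[0,.5,99.5,100])); big=(R>11)&(R<16); print('knob t',np.percentile(t[big],[0,2,50,98,100]))
    nose=np.percentile(t,99.8)
    print('mid from nose',p+d*(t.max()-165),'from end',p+d*(t.min()+125),'nose',p+d*t.max())
E
python3 fit.py
```

```text
range [-144.79345271 -143.56899173 -140.11490249  135.64435966  142.41331411
  145.01253769]
[ 4.96797426e+02  5.44665947e+01  1.64089033e-01 -7.78617280e-04] 1.8166801182080927 773
yaw 80.68143353527601 pitch -0.044022750850032814
t range [-145.03789383 -143.78322472  142.26528955  144.91463989]
knob t [-145.03789383 -143.40919632 -118.13865673   62.19087823  123.16424118]
mid from nose [ 493.54513303 -164.82029374   54.4820271 ] from end [ 493.55281894 -164.77345387   54.48199063] nose [520.26251901  -1.99779771  54.35525069]
```

```bash
cat > go.py <<'E'
# usage: go.py x y z(grasp point) yaw -> remaining shift (fraction) & turn in tool axes
import sys
from h import *
from scipy.spatial.transform import Rotation as Ro
x,y,z,yaw=map(float,sys.argv[1:5]); s=sense()
R=Ro.from_euler('xyz',s['tcp_rot'],degrees=True)
g=s['tool_pos']+R.apply([0,0,155]); T=Ro.from_euler('xyz',[180,0,yaw],degrees=True)
d=R.inv().apply(np.array([x,y,z+155])-s['tool_pos']); w=(R.inv()*T).as_rotvec(degrees=True)
print('t',round(s['time'],2),'grasp pt',g.round(1),'rot',s['tcp_rot'].round(2),'F',s['ft_force'].round(2),'M',s['wrist_torque'].round(2),'gap',round(s['finger_gap'],1),'j',s['joint_pos'].round(0))
print('shift mm',d.round(1),'frac',(d/150).round(4),'turn deg',w.round(2),'frac',(w/45).round(4))
E
python3 go.py 493.6 -164.8 250 80.7
```

```text
t 0.15 grasp pt [181.6 571.4 248.9] rot [-1.7992e+02 -1.0000e-02  1.6237e+02] F [ 0.58 -0.08 -0.56] M [-0.    0.08 -0.  ] gap 85.6 j [67.  8. 85.  0. 87. -5.]
shift mm [-5.204e+02 -6.073e+02 -3.000e-01] frac [-3.4692e+00 -4.0490e+00 -2.2000e-03] turn deg [-7.000e-02  5.000e-02  8.167e+01] frac [-1.7000e-03  1.2000e-03  1.8148e+00]
```

```bash
python3 -m jog '[{"tx":-0.17,"ty":-0.2,"az":0.1},{"tx":-0.34,"ty":-0.4,"az":0.2},{"tx":-0.51,"ty":-0.6,"az":0.3},{"tx":-0.68,"ty":-0.8,"az":0.4},{"tx":-0.85,"ty":-1,"az":0.5}]'; python3 go.py 493.6 -164.8 250 80.7
```

```text
t 0.15 grasp pt [181.6 571.4 248.9] rot [-1.7992e+02 -1.0000e-02  1.6237e+02] F [ 0.58 -0.08 -0.56] M [-0.    0.08 -0.  ] gap 85.6 j [67.  8. 85.  0. 87. -5.]
shift mm [-5.204e+02 -6.073e+02 -3.000e-01] frac [-3.4692e+00 -4.0490e+00 -2.2000e-03] turn deg [-7.000e-02  5.000e-02  8.167e+01] frac [-1.7000e-03  1.2000e-03  1.8148e+00]invalid input at $[0]: expected keys tx, ty, tz, ax, ay, az, hand
```

```bash
python3 -m jog '[{"tx":-0.17,"ty":-0.2,"tz":0,"ax":0,"ay":0,"az":0.1,"hand":1},{"tx":-0.34,"ty":-0.4,"tz":0,"ax":0,"ay":0,"az":0.2,"hand":1},{"tx":-0.51,"ty":-0.6,"tz":0,"ax":0,"ay":0,"az":0.3,"hand":1},{"tx":-0.68,"ty":-0.8,"tz":0,"ax":0,"ay":0,"az":0.4,"hand":1},{"tx":-0.85,"ty":-1,"tz":0,"ax":0,"ay":0,"az":0.5,"hand":1}]'; python3 go.py 493.6 -164.8 250 80.7
```

```text
time: 0.57
tool_pos: [257.9, 388.6, 404.2]
tcp_rot: [-180.0, 0.0, 139.7]
ft_force: [0.2, 0.0, 0.9]
finger_gap: 85.3
t 0.57 grasp pt [257.9 388.5 249.2] rot [-1.7996e+02  1.0000e-02  1.3968e+02] F [0.17 0.03 0.88] M [-0.04 -0.06  0.02] gap 85.3 j [ 50. -14. 106.  -0.  88.   0.]
shift mm [-537.7 -269.4   -0.6] frac [-3.5849 -1.7962 -0.0039] turn deg [-3.000e-02  3.000e-02  5.898e+01] frac [-6.0000e-04  6.0000e-04  1.3107e+00]
```

```bash
python3 -m jog '[{"tx":-0.2,"ty":-0.1,"tz":0,"ax":0,"ay":0,"az":0.08,"hand":1},{"tx":-0.4,"ty":-0.2,"tz":0,"ax":0,"ay":0,"az":0.16,"hand":1},{"tx":-0.6,"ty":-0.3,"tz":0,"ax":0,"ay":0,"az":0.24,"hand":1},{"tx":-0.8,"ty":-0.4,"tz":0,"ax":0,"ay":0,"az":0.32,"hand":1},{"tx":-1,"ty":-0.5,"tz":0,"ax":0,"ay":0,"az":0.4,"hand":1}]' >/dev/null; python3 go.py 493.6 -164.8 250 80.7
```

```text
t 0.98 grasp pt [324.3 234.7 249.6] rot [179.99   0.   121.71] F [ 0.59 -0.44 -1.39] M [-0.01 -0.04 -0.03] gap 85.6 j [ 29. -25. 115.  -0.  91.  -3.]
shift mm [-4.288e+02 -6.590e+01 -4.000e-01] frac [-2.859e+00 -4.392e-01 -2.800e-03] turn deg [ 1.000e-02 -0.000e+00  4.101e+01] frac [ 2.000e-04 -0.000e+00  9.113e-01]
```

```bash
python3 -m jog '[{"tx":-0.2,"ty":-0.03,"tz":0,"ax":0,"ay":0,"az":0.08,"hand":1},{"tx":-0.4,"ty":-0.06,"tz":0,"ax":0,"ay":0,"az":0.16,"hand":1},{"tx":-0.6,"ty":-0.09,"tz":0,"ax":0,"ay":0,"az":0.24,"hand":1},{"tx":-0.8,"ty":-0.12,"tz":0,"ax":0,"ay":0,"az":0.32,"hand":1},{"tx":-1,"ty":-0.15,"tz":0,"ax":0,"ay":0,"az":0.4,"hand":1}]' >/dev/null; python3 go.py 493.6 -164.8 250 80.7
```

```text
t 1.4 grasp pt [384.4  95.4 249.7] rot [179.99  -0.   103.69] F [-0.3   0.38 -0.24] M [-0.02  0.02 -0.02] gap 85.1 j [  7. -26. 115.   0.  91.  -7.]
shift mm [-278.7   44.6   -0.3] frac [-1.858   0.297  -0.0023] turn deg [ 1.000e-02 -0.000e+00  2.299e+01] frac [ 3.000e-04 -1.000e-04  5.108e-01]
```

```bash
python3 -m jog '[{"tx":-0.2,"ty":0.03,"tz":0,"ax":0,"ay":0,"az":0.08,"hand":1},{"tx":-0.4,"ty":0.06,"tz":0,"ax":0,"ay":0,"az":0.16,"hand":1},{"tx":-0.6,"ty":0.1,"tz":0,"ax":0,"ay":0,"az":0.24,"hand":1},{"tx":-0.8,"ty":0.13,"tz":0,"ax":0,"ay":0,"az":0.32,"hand":1},{"tx":-1,"ty":0.16,"tz":0,"ax":0,"ay":0,"az":0.4,"hand":1}]' >/dev/null; python3 go.py 493.6 -164.8 250 80.7
```

```text
t 1.82 grasp pt [443.7 -44.5 249.5] rot [-1.7999e+02 -1.0000e-02  8.5680e+01] F [ 0.67  1.43 -0.1 ] M [ 0.   -0.04 -0.01] gap 85.1 j [-12. -17. 109.   0.  89.  -8.]
shift mm [-116.2   58.8   -0.5] frac [-0.7746  0.3922 -0.0034] turn deg [-0.01 -0.01  4.98] frac [-1.000e-04 -1.000e-04  1.106e-01]
```

```bash
python3 -m jog '[{"tx":-0.2,"ty":0.1,"tz":0,"ax":0,"ay":0,"az":0.03,"hand":1},{"tx":-0.4,"ty":0.2,"tz":0,"ax":0,"ay":0,"az":0.06,"hand":1},{"tx":-0.6,"ty":0.3,"tz":0.1,"ax":0,"ay":0,"az":0.11,"hand":1},{"tx":-0.7746,"ty":0.392,"tz":0.3,"ax":0,"ay":0,"az":0.1106,"hand":1},{"tx":-0.7746,"ty":0.392,"tz":0.5,"ax":0,"ay":0,"az":0.1106,"hand":1}]' >/dev/null; python3 go.py 493.6 -164.8 55 80.7
python3 - <<'E'
from h import *
s=snap('wrist','w1.png')
d=np.array([.1618,.9868,0]); K=s['intrinsics']
im=cv2.imread('pics/w1.png')
for t in(-125,-85,0,165):
    X=s['R']@(np.array([493.6,-164.8,55])+d*t)+s['t']; q=K@X; q=(q[:2]/q[2]).astype(int); print(t,q); cv2.circle(im,tuple(int(a) for a in q),4,(0,0,255),1)
cv2.imwrite('pics/w1m.png',im)
E
```

```text
t 2.23 grasp pt [ 495.8 -168.1  175.1] rot [1.7974e+02 1.6000e-01 8.0690e+01] F [ 1.04 -0.23 -0.18] M [-0.04 -0.04  0.05] gap 85.4 j [-24.  -2. 103.  -0.  79. -15.]
shift mm [  2.8  -2.6 120.1] frac [ 0.0184 -0.0172  0.8007] turn deg [ 0.26  0.16 -0.01] frac [ 0.0057  0.0035 -0.0002]
-125 [280 329]
-85 [280 294]
0 [280 207]
165 [279 -26]
```

View pics/w1m.png

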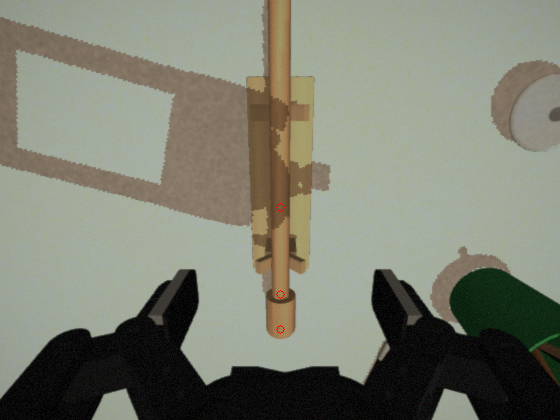

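The wrist view shows the predicted points falling on the arm: mid at (280,207), shoulder at (280,294), knob end at (280,329). The jaws straddle it evenly. I'll descend.

```bash
python3 -m jog '[{"tx":0,"ty":0,"tz":0.2,"ax":0,"ay":0,"az":0,"hand":1},{"tx":0,"ty":0,"tz":0.4,"ax":0,"ay":0,"az":0,"hand":1},{"tx":0,"ty":0,"tz":0.55,"ax":0,"ay":0,"az":0,"hand":1},{"tx":0,"ty":0,"tz":0.65,"ax":0,"ay":0,"az":0,"hand":1},{"tx":0,"ty":0,"tz":0.65,"ax":0,"ay":0,"az":0,"hand":1}]' >/dev/null; python3 go.py 493.6 -164.8 55 80.7
```

```text
t 2.7 grasp pt [ 490.8 -161.4   73.6] rot [-1.796e+02 -1.100e-01  8.091e+01] F [-0.26  0.9  -0.05] M [ 0.   -0.   -0.02] gap 85.6 j [-24.   4. 108.   0.  68. -15.]
shift mm [-2.7  2.3 18.5] frac [-0.0179  0.0154  0.1235] turn deg [-0.4  -0.11  0.21] frac [-0.0088 -0.0025  0.0047]
```

```bash
python3 -m jog '[{"tx":0,"ty":0,"tz":0.06,"ax":0,"ay":0,"az":0,"hand":1},{"tx":0,"ty":0,"tz":0.12,"ax":0,"ay":0,"az":0,"hand":1},{"tx":0,"ty":0,"tz":0.12,"ax":0,"ay":0,"az":0,"hand":1},{"tx":0,"ty":0,"tz":0.12,"ax":0,"ay":0,"az":0,"hand":1},{"tx":0,"ty":0,"tz":0.12,"ax":0,"ay":0,"az":0,"hand":1}]' >/dev/null; python3 go.py 493.6 -164.8 55 80.7
```

```text
t 3.12 grasp pt [ 494.3 -163.3   60.1] rot [1.7993e+02 2.0000e-02 8.0890e+01] F [ 0.99  0.49 -0.53] M [ 0.03 -0.02  0.01] gap 85.5 j [-24.   6. 108.  -0.  66. -15.]
shift mm [-1.6 -0.3  5.1] frac [-0.0109 -0.002   0.034 ] turn deg [0.07 0.02 0.19] frac [0.0016 0.0004 0.0042]
```

```bash
python3 -m jog '[{"tx":-0.01,"ty":0,"tz":0.034,"ax":0,"ay":0,"az":0,"hand":1},{"tx":-0.01,"ty":0,"tz":0.034,"ax":0,"ay":0,"az":0,"hand":1},{"tx":-0.01,"ty":0,"tz":0.034,"ax":0,"ay":0,"az":0,"hand":1},{"tx":-0.01,"ty":0,"tz":0.034,"ax":0,"ay":0,"az":0,"hand":1}]' >/dev/null; python3 go.py 493.6 -164.8 55 80.7
```

```text
t 3.45 grasp pt [ 493.5 -164.6   54.2] rot [180.    -0.    80.88] F [-0.51 -0.13  0.59] M [-0.04  0.03  0.02] gap 85.3 j [-24.   6. 108.   0.  66. -15.]
shift mm [-0.2  0.1 -0.8] frac [-0.001   0.0009 -0.0056] turn deg [ 0.   -0.    0.18] frac [ 0.    -0.     0.004]
```

```bash
python3 -m jog '[{"tx":0,"ty":0,"tz":0,"ax":0,"ay":0,"az":0,"hand":0.1},{"tx":0,"ty":0,"tz":0,"ax":0,"ay":0,"az":0,"hand":0.1},{"tx":0,"ty":0,"tz":0,"ax":0,"ay":0,"az":0,"hand":0.1},{"tx":0,"ty":0,"tz":0,"ax":0,"ay":0,"az":0,"hand":0.1},{"tx":0,"ty":0,"tz":0,"ax":0,"ay":0,"az":0,"hand":0.1}]' 60; python3 go.py 493.6 -164.8 55 80.7
```

```text
time: 3.87
tool_pos: [493.5, -164.6, 209.1]
tcp_rot: [180.0, -0.0, 80.9]
ft_force: [0.2, -0.1, -0.0]
finger_gap: 25.7
t 3.87 grasp pt [ 493.5 -164.6   54.1] rot [180.    -0.    80.89] F [ 0.16 -0.07 -0.01] M [-0.    0.02 -0.  ] gap 25.7 j [-24.   6. 108.   0.  66. -15.]
shift mm [-0.2  0.1 -0.9] frac [-0.0016  0.0007 -0.0058] turn deg [ 0.   -0.    0.19] frac [ 0.0001 -0.      0.0042]
```

```bash
python3 -m jog '[{"tx":0,"ty":0,"tz":0,"ax":0,"ay":0,"az":0,"hand":0},{"tx":0,"ty":0,"tz":0,"ax":0,"ay":0,"az":0,"hand":0},{"tx":0,"ty":0,"tz":0,"ax":0,"ay":0,"az":0,"hand":0},{"tx":0,"ty":0,"tz":0,"ax":0,"ay":0,"az":0,"hand":0}]' 60; python3 go.py 493.6 -164.8 55 80.7
```

```text
time: 4.2
tool_pos: [493.2, -164.5, 209.2]
tcp_rot: [-179.9, -0.0, 80.9]
ft_force: [-4.6, 1.7, 6.2]
finger_gap: 14.1
t 4.2 grasp pt [ 493.  -164.5   54.2] rot [-1.7993e+02 -1.0000e-02  8.0880e+01] F [-4.61  1.75  6.21] M [ 0.17  0.77 -0.01] gap 14.1 j [-24.   6. 108.  -0.  66. -15.]
shift mm [-0.2  0.5 -0.8] frac [-0.0014  0.0031 -0.0052] turn deg [-0.07 -0.01  0.18] frac [-0.0016 -0.0001  0.0041]
```

```bash
python3 -m jog '[{"tx":0,"ty":0,"tz":-0.05,"ax":0,"ay":0,"az":0,"hand":0},{"tx":0,"ty":0,"tz":-0.15,"ax":0,"ay":0,"az":0,"hand":0},{"tx":0,"ty":0,"tz":-0.3,"ax":0,"ay":0,"az":0,"hand":0},{"tx":0,"ty":0,"tz":-0.45,"ax":0,"ay":0,"az":0,"hand":0},{"tx":0,"ty":0,"tz":-0.6,"ax":0,"ay":0,"az":0,"hand":0}]' 60; python3 -m jog '[{"tx":0,"ty":0,"tz":-0.12,"ax":0,"ay":0,"az":0,"hand":0},{"tx":0,"ty":0,"tz":-0.24,"ax":0,"ay":0,"az":0,"hand":0},{"tx":0,"ty":0,"tz":-0.33,"ax":0,"ay":0,"az":0,"hand":0},{"tx":0,"ty":0,"tz":-0.37,"ax":0,"ay":0,"az":0,"hand":0},{"tx":0,"ty":0,"tz":-0.37,"ax":0,"ay":0,"az":0,"hand":0}]' 60;python3 go.py 503 -108 200 76.75
```

```text
time: 4.62
tool_pos: [493.4, -164.5, 300.3]
tcp_rot: [-180.0, -0.0, 80.9]
ft_force: [0.4, 0.6, 0.1]
finger_gap: 13.9
time: 5.03
tool_pos: [494.1, -164.8, 356.8]
tcp_rot: [179.8, 0.1, 80.9]
ft_force: [0.8, -0.2, -0.3]
finger_gap: 14.4
t 5.03 grasp pt [ 494.6 -165.   201.8] rot [1.7979e+02 5.0000e-02 8.0890e+01] F [ 0.81 -0.15 -0.32] M [ 0.02  0.05 -0.02] gap 14.4 j [-24.  -3. 101.   0.  82. -15.]
shift mm [57.5 -0.2  1.7] frac [ 0.3831 -0.0011  0.0115] turn deg [0.21 0.05 4.14] frac [0.0046 0.001  0.092 ]
```

```bash
python3 -m jog '[{"tx":0.05,"ty":0,"tz":0,"ax":0,"ay":0,"az":0.03,"hand":0},{"tx":0.15,"ty":0,"tz":0,"ax":0,"ay":0,"az":0.06,"hand":0},{"tx":0.25,"ty":0,"tz":0,"ax":0,"ay":0,"az":0.092,"hand":0},{"tx":0.25,"ty":0,"tz":0,"ax":0,"ay":0,"az":0.092,"hand":0},{"tx":0.25,"ty":0,"tz":0,"ax":0,"ay":0,"az":0.092,"hand":0}]' 60;python3 go.py 503 -108 200 76.75
python3 - <<'E'
from h import *
for n in('scene','top','wrist'): snap(n,n+'2.png')
a=cv2.imread('pics/scene2.png')[130:310,180:440]; cv2.imwrite('pics/s2c.png',cv2.resize(a,None,fx=3,fy=3,interpolation=2))
E
```

```text
time: 5.45
tool_pos: [499.2, -127.0, 353.4]
tcp_rot: [-179.9, -0.0, 76.9]
ft_force: [-0.2, -0.6, -0.9]
finger_gap: 14.2
t 5.45 grasp pt [ 499.  -126.9  198.4] rot [-179.9    -0.     76.85] F [-0.16 -0.65 -0.94] M [-0.   -0.02  0.01] gap 14.2 j [-20.  -4. 102.  -0.  82.  -7.]
shift mm [19.4 -0.6 -1.6] frac [ 0.1291 -0.0042 -0.0108] turn deg [-0.1 -0.   0.1] frac [-0.0022 -0.0001  0.0023]
```

View pics/s2c.png

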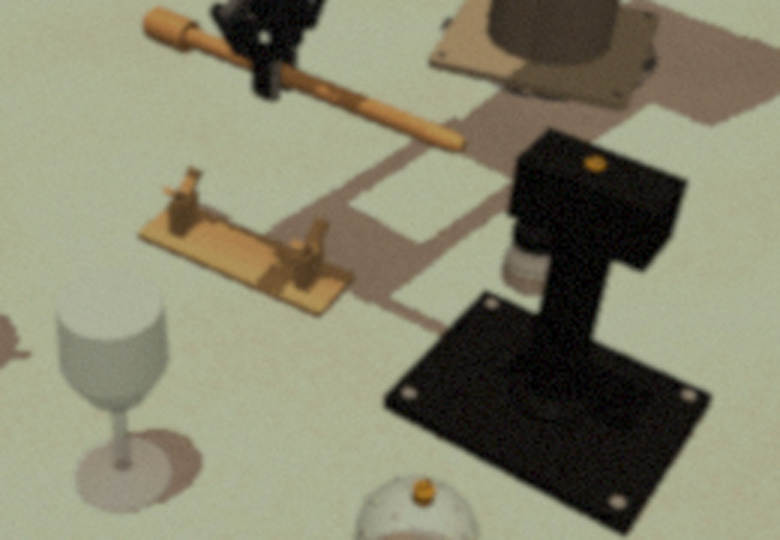

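View pics/top2.png

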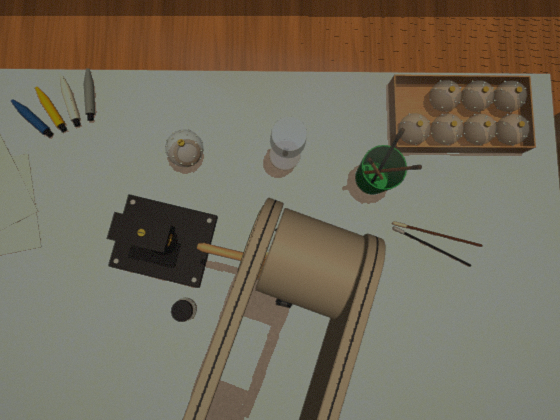

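View pics/wrist2.png

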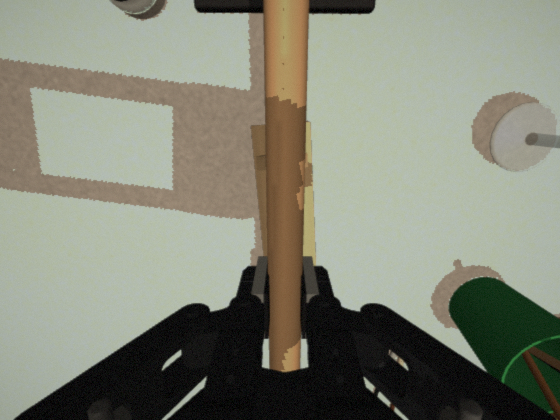

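The top view shows the nose at (200,247), short of the ring at (172,238). The scene crop shows the arm level in the jaws, its nose pointing at the head. I'll fit the arm's axis in both cameras.

```bash
cat > axis.py <<'E'
import sys
from h import *
from scipy.optimize import least_squares
def run(name,tip):
    s=dict(np.load('/tmp/'+tip+'.npz')); P,u,v=cloud(s); C=s['pixels'][v,u].astype(int)
    g=sense(); y=np.radians(76.55); d=np.array([np.cos(y),np.sin(y),0]); p=np.array([*g['tool_pos'][:2],g['tool_pos'][2]-155])
    q=P-p; t=q@d; off=np.linalg.norm(np.cross(q,d),axis=1)
    m=(off<14)&(C[:,0]-C[:,2]>18)&(t<152)&(((t>22)if name=='top' else (t>18)|((t<-18)&(t>-80))))
    Q=P[m]
    def res(x):
        dd=np.array([np.cos(x[2]),np.sin(x[2]),x[3]]); dd/=np.linalg.norm(dd)
        n=np.array([-np.sin(y),np.cos(y),0]); q=Q-(p+x[0]*np.array([-d[1],d[0],0])+np.array([0,0,x[1]]))
        return np.linalg.norm(np.cross(q,dd),axis=1)-8
    r=least_squares(res,[0,0,y,0],loss='soft_l1'); x=r.x; J=r.jac
    dd=np.array([np.cos(x[2]),np.sin(x[2]),x[3]]); c=p+x[0]*np.array([-d[1],d[0],0])+np.array([0,0,x[1]])
    al=(off<16)&(C[:,0]-C[:,2]>18)&(t>0)
    print(name,m.sum(),'lat',x[0].round(2),'dz',x[1].round(2),'yaw',np.degrees(x[2]).round(2),'pitch',np.degrees(x[3]).round(2),'res',np.abs(r.fun).mean().round(2),'nose t',np.percentile(t[al],[98,99.5,100]).round(1))
    tn=165; nose=c+dd*tn; print('  nose pt',nose.round(1))
    # head in same camera
    S=np.array([560,130.3,0]); q=P-S; xs=q@d; ys=q@np.array([-d[1],d[0],0])
    k=(abs(xs)<60)&(abs(ys)<35)&(P[:,2]>217)&(P[:,2]<226)
    print('  head top z',np.median(P[k,2]).round(2),cv2.minAreaRect(P[k][:,:2].astype(np.float32)))
    M=S-50*d+[0,0,200]; e=nose-M; print('  nose in mouth frame: along',(e@d).round(1),'left',(e@np.array([-d[1],d[0],0])).round(1),'up',e[2].round(1))
n=sys.argv[1]
for c in('scene','top'): run(c,c+n+'.png')
E
python3 axis.py 2
```

```text
scene 526 lat 0.79 dz -0.95 yaw 76.56 pitch 0.08 res 0.87 nose t [164.8 166.9 167.7]
  nose pt [536.8  32.7 198.3]
  head top z 222.97 ((560.2989501953125, 131.50555419921875), (100.58098602294922, 52.012908935546875), 76.50655364990234)
  nose in mouth frame: along -50.3 left -0.2 up -1.7
top 362 lat -0.02 dz -0.91 yaw 76.63 pitch 0.23 res 0.87 nose t [216.6 217.7 218.2]
  nose pt [537.4  32.6 198.8]
  head top z 223.1 ((559.9029541015625, 130.6004180908203), (100.72779083251953, 47.83285903930664), 76.50430297851562)
  nose in mouth frame: along -50.3 left -0.8 up -1.2
```

```bash
python3 -m jog '[{"tx":0.08,"ty":-0.004,"tz":-0.006,"ax":0,"ay":0,"az":0.002,"hand":0},{"tx":0.16,"ty":-0.004,"tz":-0.006,"ax":0,"ay":0,"az":0.002,"hand":0},{"tx":0.2,"ty":-0.004,"tz":-0.006,"ax":0,"ay":0,"az":0.002,"hand":0},{"tx":0.2,"ty":-0.004,"tz":-0.006,"ax":0,"ay":0,"az":0.002,"hand":0},{"tx":0.2,"ty":-0.004,"tz":-0.006,"ax":0,"ay":0,"az":0.002,"hand":0}]' 60;python3 -m jog '[{"tx":0,"ty":0,"tz":0,"ax":0,"ay":0,"az":0,"hand":0},{"tx":0,"ty":0,"tz":0,"ax":0,"ay":0,"az":0,"hand":0},{"tx":0,"ty":0,"tz":0,"ax":0,"ay":0,"az":0,"hand":0}]'>/dev/null
python3 go.py 510 -78.9 200 76.75
python3 - <<'E'
from h import *
for n in('scene','top'): snap(n,n+'3.png')
E
python3 axis.py 3
```

```text
time: 6.02
tool_pos: [505.9, -97.6, 355.5]
tcp_rot: [180.0, 0.0, 76.7]
ft_force: [0.0, -1.0, -0.4]
finger_gap: 14.1
t 6.27 grasp pt [505.7 -98.5 200.5] rot [1.800e+02 1.000e-02 7.664e+01] F [-0.82  0.12 -1.22] M [ 0.02 -0.03  0.01] gap 14.2 j [-17.  -4. 102.  -0.  82.  -3.]
shift mm [20.  -0.3  0.5] frac [ 0.1333 -0.0022  0.0034] turn deg [ 0.    0.01 -0.11] frac [ 0.0001  0.0002 -0.0024]
scene 548 lat 0.24 dz -0.13 yaw 76.33 pitch -0.04 res 0.89 nose t [164.2 165.8 166. ]
  nose pt [544.5  61.9 200.2]
  head top z 222.89 ((560.2227783203125, 131.47479248046875), (101.23223114013672, 52.083065032958984), 77.13313293457031)
  nose in mouth frame: along -20.1 left -0.8 up 0.2
top 238 lat -0.66 dz -0.64 yaw 76.52 pitch 0.22 res 0.91 nose t [186.8 187.7 188.9]
  nose pt [544.8  61.9 200.5]
  head top z 223.15 ((559.95751953125, 130.51913452148438), (101.00711822509766, 47.97633361816406), 76.5343017578125)
  nose in mouth frame: along -20.1 left -1.1 up 0.5
```

```bash
python3 -m jog '[{"tx":0.04,"ty":-0.006,"tz":0.006,"ax":0,"ay":0,"az":-0.003,"hand":0},{"tx":0.08,"ty":-0.006,"tz":0.006,"ax":0,"ay":0,"az":-0.003,"hand":0},{"tx":0.11,"ty":-0.006,"tz":0.006,"ax":0,"ay":0,"az":-0.003,"hand":0},{"tx":0.13,"ty":-0.006,"tz":0.006,"ax":0,"ay":0,"az":-0.003,"hand":0},{"tx":0.13,"ty":-0.006,"tz":0.006,"ax":0,"ay":0,"az":-0.003,"hand":0}]' 60 >/dev/null;python3 go.py 510 -78.9 200 76.75
python3 -m jog '[{"tx":0.012,"ty":0,"tz":0,"ax":0,"ay":0,"az":0,"hand":0},{"tx":0.024,"ty":0,"tz":0,"ax":0,"ay":0,"az":0,"hand":0},{"tx":0.036,"ty":0,"tz":0,"ax":0,"ay":0,"az":0,"hand":0},{"tx":0.048,"ty":0,"tz":0,"ax":0,"ay":0,"az":0,"hand":0},{"tx":0.048,"ty":0,"tz":0,"ax":0,"ay":0,"az":0,"hand":0}]' >/dev/null
python3 go.py 510 -78.9 200 76.75
```

```text
t 6.78 grasp pt [509.5 -78.1 199.6] rot [-1.800e+02 -1.000e-02  7.685e+01] F [ 0.92  0.82 -0.13] M [-0.05  0.02 -0.05] gap 13.8 j [-14.  -4. 102.   0.  82.  -1.]
shift mm [-0.6  0.6 -0.4] frac [-0.004   0.0042 -0.0027] turn deg [-0.   -0.01  0.1 ] frac [-0.     -0.0002  0.0022]
t 7.2 grasp pt [511.1 -71.7 199.6] rot [ 1.80e+02 -1.00e-02  7.68e+01] F [-0.27  0.12 -0.8 ] M [-0.04  0.03 -0.01] gap 14.3 j [-14.  -4. 102.   0.  82.  -0.]
shift mm [-7.2  0.6 -0.4] frac [-0.048   0.004  -0.0026] turn deg [ 0.   -0.01  0.05] frac [ 0.     -0.0002  0.0011]
```

```bash
python3 -m jog '[{"tx":0.01,"ty":0,"tz":0,"ax":0,"ay":0,"az":0,"hand":0},{"tx":0.02,"ty":0,"tz":0,"ax":0,"ay":0,"az":0,"hand":0},{"tx":0.03,"ty":0,"tz":0,"ax":0,"ay":0,"az":0,"hand":0},{"tx":0.03,"ty":0,"tz":0,"ax":0,"ay":0,"az":0,"hand":0}]' >/dev/null
python3 go.py 510 -78.9 200 76.75
python3 - <<'E'
from h import *
for n in('scene','top'): snap(n,n+'4.png')
a=cv2.imread('pics/scene4.png')[130:230,240:430]; cv2.imwrite('pics/s4c.png',cv2.resize(a,None,fx=4,fy=4,interpolation=2))
E
python3 axis.py 4
```

```text
t 7.53 grasp pt [512.1 -67.4 199.6] rot [180.   -0.   76.8] F [ 0.24 -0.03 -0.87] M [-0.05 -0.04 -0.02] gap 14.1 j [-13.  -4. 102.   0.  82.   0.]
shift mm [-11.7   0.6  -0.4] frac [-0.0779  0.004  -0.0026] turn deg [ 0.   -0.    0.05] frac [ 0.     -0.0001  0.0012]
scene 566 lat 0.19 dz -0.17 yaw 76.53 pitch 0.02 res 0.83 nose t [144.5 145.9 147.4]
  nose pt [550.3  93.  199.5]
  head top z 222.96 ((561.0035400390625, 131.33274841308594), (100.94880676269531, 53.46887969970703), 76.94174194335938)
  nose in mouth frame: along 11.4 left 0.8 up -0.5
top 112 lat 0.36 dz 5.71 yaw 76.36 pitch -2.32 res 0.92 nose t [153.8 154.6 155.3]
  nose pt [550.6  92.9 198.6]
  head top z 223.05 ((559.9790649414062, 130.71728515625), (101.41992950439453, 47.96738052368164), 76.46595764160156)
  nose in mouth frame: along 11.4 left 0.5 up -1.4
```

View pics/s4c.png

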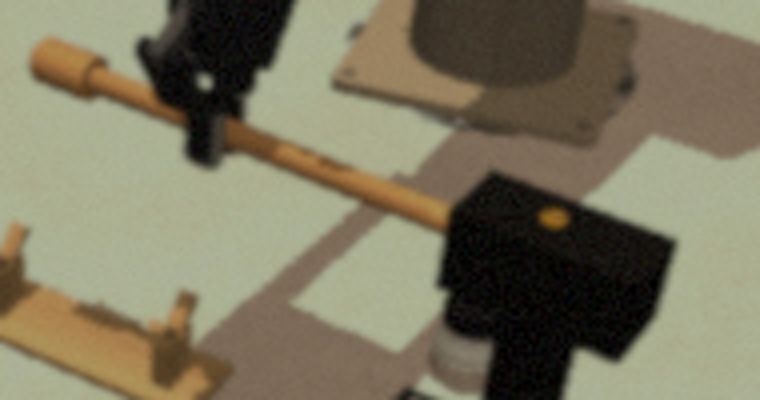

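The crop shows the nose inside the mouth at (450,215), with almost no force. I'll keep creeping in.

```bash
python3 -m jog '[{"tx":0.01,"ty":0.002,"tz":0,"ax":0,"ay":0,"az":0,"hand":0},{"tx":0.02,"ty":0.002,"tz":0,"ax":0,"ay":0,"az":0,"hand":0},{"tx":0.03,"ty":0.002,"tz":0,"ax":0,"ay":0,"az":0,"hand":0},{"tx":0.04,"ty":0.002,"tz":0,"ax":0,"ay":0,"az":0,"hand":0}]' >/dev/null
python3 go.py 510 -78.9 200 76.75
python3 -m jog '[{"tx":0.01,"ty":0,"tz":0,"ax":0,"ay":0,"az":0,"hand":0},{"tx":0.02,"ty":0,"tz":0,"ax":0,"ay":0,"az":0,"hand":0},{"tx":0.03,"ty":0,"tz":0,"ax":0,"ay":0,"az":0,"hand":0},{"tx":0.04,"ty":0,"tz":0,"ax":0,"ay":0,"az":0,"hand":0}]' >/dev/null
python3 go.py 510 -78.9 200 76.75
python3 -m jog '[{"tx":0.01,"ty":0,"tz":0,"ax":0,"ay":0,"az":0,"hand":0},{"tx":0.02,"ty":0,"tz":0,"ax":0,"ay":0,"az":0,"hand":0},{"tx":0.03,"ty":0,"tz":0,"ax":0,"ay":0,"az":0,"hand":0},{"tx":0.04,"ty":0,"tz":0,"ax":0,"ay":0,"az":0,"hand":0}]' >/dev/null
python3 go.py 510 -78.9 200 76.75
```

```text
t 7.97 grasp pt [513.8 -61.7 199.6] rot [180.    -0.    76.79] F [-0.08  0.02 -1.05] M [-0.11 -0.03  0.01] gap 14.0 j [-13.  -4. 102.   0.  82.   1.]
shift mm [-17.6   0.3  -0.4] frac [-0.1175  0.0019 -0.0026] turn deg [ 0.   -0.    0.04] frac [ 0.    -0.     0.001]
t 8.3 grasp pt [515.1 -55.8 199.6] rot [180.    0.   76.8] F [-0.33 -0.38 -1.02] M [-0.06 -0.02  0.03] gap 14.2 j [-12.  -4. 102.  -0.  82.   1.]
shift mm [-23.6   0.3  -0.4] frac [-0.1576  0.002  -0.0027] turn deg [0.   0.   0.05] frac [0.    0.    0.001]
t 8.63 grasp pt [516.5 -50.  199.6] rot [-180.      0.     76.79] F [-0.49 -0.21 -1.41] M [ 0.02 -0.01 -0.02] gap 14.3 j [-11.  -3. 102.  -0.  82.   2.]
shift mm [-29.6   0.3  -0.4] frac [-0.1973  0.002  -0.0027] turn deg [-0.    0.    0.04] frac [-0.      0.      0.0009]
```

```bash
python3 -m jog '[{"tx":0.01,"ty":0,"tz":0,"ax":0,"ay":0,"az":0,"hand":0},{"tx":0.02,"ty":0,"tz":0,"ax":0,"ay":0,"az":0,"hand":0},{"tx":0.03,"ty":0,"tz":0,"ax":0,"ay":0,"az":0,"hand":0},{"tx":0.04,"ty":0,"tz":0,"ax":0,"ay":0,"az":0,"hand":0}]' >/dev/null
python3 go.py 510 -78.9 200 76.75
python3 -m jog '[{"tx":0.007,"ty":0,"tz":0,"ax":0,"ay":0,"az":0,"hand":0},{"tx":0.014,"ty":0,"tz":0,"ax":0,"ay":0,"az":0,"hand":0},{"tx":0.021,"ty":0,"tz":0,"ax":0,"ay":0,"az":0,"hand":0},{"tx":0.028,"ty":0,"tz":0,"ax":0,"ay":0,"az":0,"hand":0}]' >/dev/null
python3 go.py 510 -78.9 200 76.75
python3 -m jog '[{"tx":0.007,"ty":0,"tz":0,"ax":0,"ay":0,"az":0,"hand":0},{"tx":0.014,"ty":0,"tz":0,"ax":0,"ay":0,"az":0,"hand":0},{"tx":0.02,"ty":0,"tz":0,"ax":0,"ay":0,"az":0,"hand":0}]' >/dev/null
python3 go.py 510 -78.9 200 76.75
```

```text
t 8.97 grasp pt [517.9 -44.2 199.6] rot [180.     0.    76.79] F [-0.01  0.47 -0.73] M [0.03 0.01 0.04] gap 14.5 j [-11.  -3. 102.  -0.  82.   3.]
shift mm [-35.6   0.3  -0.4] frac [-0.2372  0.0019 -0.0026] turn deg [0.   0.   0.04] frac [0.     0.     0.0009]
t 9.3 grasp pt [518.8 -40.2 199.6] rot [180.    -0.    76.79] F [-0.26  0.01  0.04] M [ 0.04  0.03 -0.01] gap 14.1 j [-10.  -3. 102.   0.  82.   3.]
shift mm [-39.7   0.3  -0.4] frac [-0.2649  0.002  -0.0027] turn deg [ 0.   -0.    0.04] frac [ 0.     -0.      0.0009]
t 9.55 grasp pt [519.5 -37.2 199.6] rot [-180.     -0.     76.79] F [ 0.27 -0.29 -0.6 ] M [ 0.01 -0.02  0.03] gap 14.3 j [-10.  -3. 101.   0.  82.   3.]
shift mm [-42.8   0.3  -0.4] frac [-0.2851  0.002  -0.0027] turn deg [-0.   -0.    0.04] frac [-0.     -0.      0.0009]
```

```bash
python3 -m jog '[{"tx":0.007,"ty":0,"tz":0,"ax":0,"ay":0,"az":0,"hand":0},{"tx":0.014,"ty":0,"tz":0,"ax":0,"ay":0,"az":0,"hand":0}]' 80 >/dev/null
python3 go.py 510 -78.9 200 76.75
python3 -m jog '[{"tx":0.007,"ty":0,"tz":0,"ax":0,"ay":0,"az":0,"hand":0},{"tx":0.014,"ty":0,"tz":0,"ax":0,"ay":0,"az":0,"hand":0}]' >/dev/null
python3 go.py 510 -78.9 200 76.75
python3 -m jog '[{"tx":0.007,"ty":0,"tz":0,"ax":0,"ay":0,"az":0,"hand":0},{"tx":0.014,"ty":0,"tz":0,"ax":0,"ay":0,"az":0,"hand":0}]' >/dev/null
python3 go.py 510 -78.9 200 76.75
```

```text
t 9.72 grasp pt [519.9 -35.2 199.6] rot [-1.800e+02  1.000e-02  7.679e+01] F [ 0.06 -0.96 -0.46] M [-0.07  0.02  0.03] gap 13.5 j [-10.  -3. 101.  -0.  82.   4.]
shift mm [-44.8   0.3  -0.4] frac [-0.2987  0.0021 -0.0029] turn deg [-0.    0.01  0.04] frac [-0.0001  0.0001  0.0009]
t 9.88 grasp pt [520.4 -33.3 199.5] rot [-1.800e+02  2.000e-02  7.679e+01] F [-0.16 -1.85 -0.67] M [-0.4   0.07 -0.  ] gap 13.6 j [ -9.  -3. 101.  -0.  82.   4.]
shift mm [-46.9   0.3  -0.4] frac [-0.3124  0.002  -0.003 ] turn deg [-0.    0.02  0.04] frac [-0.0001  0.0004  0.0009]
t 10.05 grasp pt [520.8 -31.8 199.6] rot [1.800e+02 7.000e-02 7.677e+01] F [-0.85 -6.1  -1.39] M [-1.15  0.21 -0.06] gap 13.7 j [ -9.  -3. 101.  -0.  82.   4.]
shift mm [-48.6   0.3  -0.4] frac [-0.3237  0.0017 -0.0023] turn deg [0.   0.07 0.02] frac [0.0001 0.0016 0.0005]
```

```bash
python3 -m jog '[{"tx":0.007,"ty":0,"tz":0,"ax":0,"ay":0,"az":0,"hand":0},{"tx":0.014,"ty":0,"tz":0,"ax":0,"ay":0,"az":0,"hand":0}]' >/dev/null
python3 go.py 510 -78.9 200 76.75
python3 -m jog '[{"tx":0.007,"ty":0,"tz":0,"ax":0,"ay":0,"az":0,"hand":0},{"tx":0.014,"ty":0,"tz":0,"ax":0,"ay":0,"az":0,"hand":0}]' >/dev/null
python3 go.py 510 -78.9 200 76.75
```

```text
t 10.22 grasp pt [521.2 -30.3 199.6] rot [1.800e+02 1.300e-01 7.675e+01] F [ -2.72 -10.08  -0.4 ] M [-1.66  0.4   0.02] gap 13.6 j [ -9.  -3. 101.  -0.  82.   4.]
shift mm [-50.2   0.2  -0.3] frac [-0.3346  0.0016 -0.0018] turn deg [0.   0.13 0.  ] frac [0.     0.003  0.0001]
t 10.38 grasp pt [521.6 -28.7 199.6] rot [-1.800e+02  1.700e-01  7.674e+01] F [ -2.73 -11.29  -0.17] M [-1.36  0.29 -0.02] gap 14.1 j [ -9.  -3. 101.  -0.  82.   5.]
shift mm [-52.    0.2  -0.2] frac [-0.3467  0.0016 -0.0016] turn deg [-0.    0.17 -0.01] frac [-0.      0.0037 -0.0002]
```

```bash
for i in 1; do :; done; python3 -m jog '[{"tx":0.008,"ty":0,"tz":0,"ax":0,"ay":0,"az":0,"hand":0},{"tx":0.016,"ty":0,"tz":0,"ax":0,"ay":0,"az":0,"hand":0},{"tx":0.024,"ty":0,"tz":0,"ax":0,"ay":0,"az":0,"hand":0}]' >/dev/null
python3 go.py 510 -78.9 200 76.75
python3 -m jog '[{"tx":0.008,"ty":0,"tz":0,"ax":0,"ay":0,"az":0,"hand":0},{"tx":0.016,"ty":0,"tz":0,"ax":0,"ay":0,"az":0,"hand":0},{"tx":0.024,"ty":0,"tz":0,"ax":0,"ay":0,"az":0,"hand":0}]' >/dev/null
python3 go.py 510 -78.9 200 76.75
python3 - <<'E'
from h import *
for n in('scene','top'): snap(n,n+'5.png')
a=cv2.imread('pics/scene5.png')[130:230,240:430]; cv2.imwrite('pics/s5c.png',cv2.resize(a,None,fx=4,fy=4,interpolation=2))
E
python3 axis.py 5
```

```text
t 10.63 grasp pt [522.1 -26.5 199.5] rot [-179.98    0.31   76.71] F [ -4.43 -19.     0.12] M [-3.01  0.71 -0.02] gap 13.6 j [ -8.  -3. 101.  -0.  82.   5.]
shift mm [-54.6   0.2  -0.2] frac [-0.3643  0.0016 -0.0014] turn deg [-0.02  0.31 -0.04] frac [-0.0003  0.0069 -0.001 ]
t 10.88 grasp pt [522.9 -22.8 199.5] rot [-179.98    0.28   76.7 ] F [ -4.08 -15.82  -0.37] M [-2.46  0.67  0.07] gap 13.4 j [ -8.  -3. 101.  -0.  82.   5.]
shift mm [-58.3   0.3  -0.2] frac [-0.3889  0.0019 -0.0014] turn deg [-0.02  0.28 -0.05] frac [-0.0005  0.0061 -0.001 ]
scene 433 lat 0.01 dz -0.42 yaw 76.49 pitch -0.3 res 0.92 nose t [ 97.9 100.3 101. ]
  nose pt [561.8 138.8 198.3]
  head top z 222.89 ((560.6243896484375, 131.46768188476562), (100.69996643066406, 51.929832458496094), 76.41105651855469)
  nose in mouth frame: along 58.7 left 0.2 up -1.7axis.py:17: RuntimeWarning: Mean of empty slice.
  print(name,m.sum(),'lat',x[0].round(2),'dz',x[1].round(2),'yaw',np.degrees(x[2]).round(2),'pitch',np.degrees(x[3]).round(2),'res',np.abs(r.fun).mean().round(2),'nose t',np.percentile(t[al],[98,99.5,100]).round(1))
  ret = ret.dtype.type(ret / rcount)
Traceback (most recent call last):
  File "axis.py", line 25, in <module>
    for c in('scene','top'): run(c,c+n+'.png')
                             ~~~^^^^^^^^^^^^^^
  File "axis.py", line 17, in run
    print(name,m.sum(),'lat',x[0].round(2),'dz',x[1].round(2),'yaw',np.degrees(x[2]).round(2),'pitch',np.degrees(x[3]).round(2),'res',np.abs(r.fun).mean().round(2),'nose t',np.percentile(t[al],[98,99.5,100]).round(1))
                                                                                                                                                                             ~~~~~~~~~~~~~^^^^^^^^^^^^^^^^^^^^^
IndexError: index -1 is out of bounds for axis 0 with size 0
```

View pics/s5c.png

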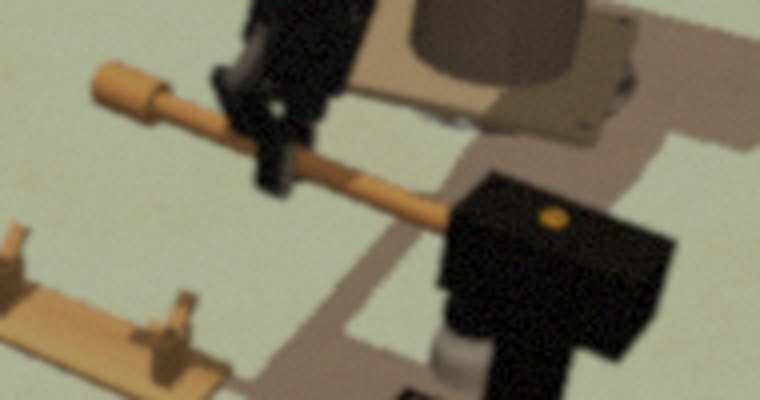

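Nose about 58 mm in; the catch is dragging at about 16 N. The crop shows the arm still straight into the head. I'll go on to about 95 mm.

```bash
python3 -m jog '[{"tx":0.01,"ty":0,"tz":0,"ax":0,"ay":0,"az":0,"hand":0},{"tx":0.02,"ty":0,"tz":0,"ax":0,"ay":0,"az":0,"hand":0},{"tx":0.03,"ty":0,"tz":0,"ax":0,"ay":0,"az":0,"hand":0},{"tx":0.04,"ty":0,"tz":0,"ax":0,"ay":0,"az":0,"hand":0},{"tx":0.05,"ty":0,"tz":0,"ax":0,"ay":0,"az":0,"hand":0}]' >/dev/null
python3 go.py 510 -78.9 200 76.75
python3 -m jog '[{"tx":0.01,"ty":0,"tz":0,"ax":0,"ay":0,"az":0,"hand":0},{"tx":0.02,"ty":0,"tz":0,"ax":0,"ay":0,"az":0,"hand":0},{"tx":0.03,"ty":0,"tz":0,"ax":0,"ay":0,"az":0,"hand":0},{"tx":0.04,"ty":0,"tz":0,"ax":0,"ay":0,"az":0,"hand":0},{"tx":0.05,"ty":0,"tz":0,"ax":0,"ay":0,"az":0,"hand":0}]' >/dev/null
python3 go.py 510 -78.9 200 76.75
```

```text
t 11.4 grasp pt [524.6 -15.3 199.4] rot [-179.97    0.26   76.71] F [ -4.31 -14.32  -0.13] M [-1.86  0.49  0.03] gap 13.4 j [ -7.  -2. 101.  -0.  82.   6.]
shift mm [-66.    0.3  -0.3] frac [-0.44    0.002  -0.0017] turn deg [-0.03  0.26 -0.04] frac [-0.0006  0.0057 -0.0009]
t 11.82 grasp pt [526.4  -7.7 199.3] rot [-179.97    0.23   76.71] F [ -2.66 -14.84  -1.01] M [-2.24  0.48 -0.08] gap 13.5 j [ -6.  -2. 101.  -0.  82.   7.]
shift mm [-73.7   0.3  -0.4] frac [-0.4911  0.002  -0.0024] turn deg [-0.03  0.23 -0.04] frac [-0.0006  0.0052 -0.0008]
```

```bash
python3 -m jog '[{"tx":0.01,"ty":0,"tz":0,"ax":0,"ay":0,"az":0,"hand":0},{"tx":0.02,"ty":0,"tz":0,"ax":0,"ay":0,"az":0,"hand":0},{"tx":0.03,"ty":0,"tz":0,"ax":0,"ay":0,"az":0,"hand":0},{"tx":0.04,"ty":0,"tz":0,"ax":0,"ay":0,"az":0,"hand":0},{"tx":0.05,"ty":0,"tz":0,"ax":0,"ay":0,"az":0,"hand":0}]' >/dev/null
python3 go.py 510 -78.9 200 76.75
python3 -m jog '[{"tx":0.01,"ty":0,"tz":0,"ax":0,"ay":0,"az":0,"hand":0},{"tx":0.02,"ty":0,"tz":0,"ax":0,"ay":0,"az":0,"hand":0},{"tx":0.03,"ty":0,"tz":0,"ax":0,"ay":0,"az":0,"hand":0},{"tx":0.04,"ty":0,"tz":0,"ax":0,"ay":0,"az":0,"hand":0},{"tx":0.05,"ty":0,"tz":0,"ax":0,"ay":0,"az":0,"hand":0}]' >/dev/null
python3 go.py 510 -78.9 200 76.75
```

```text
t 12.23 grasp pt [ 5.281e+02 -3.000e-01  1.992e+02] rot [-179.96    0.22   76.71] F [ -3.45 -13.68  -1.91] M [-2.1   0.51  0.03] gap 13.9 j [ -5.  -2. 100.  -0.  82.   8.]
shift mm [-81.2   0.4  -0.5] frac [-0.5415  0.0025 -0.0031] turn deg [-0.04  0.22 -0.04] frac [-0.001   0.0049 -0.0009]
t 12.65 grasp pt [529.8   7.  199.1] rot [-179.95    0.23   76.71] F [ -2.04 -14.33  -1.95] M [-2.15  0.3  -0.09] gap 13.7 j [ -5.  -2. 100.  -0.  82.   9.]
shift mm [-88.7   0.4  -0.6] frac [-0.5916  0.0025 -0.0037] turn deg [-0.05  0.23 -0.04] frac [-0.0011  0.005  -0.0009]
```

```bash
python3 -m jog '[{"tx":0,"ty":0,"tz":0,"ax":0,"ay":0,"az":0,"hand":0},{"tx":0,"ty":0,"tz":0,"ax":0,"ay":0,"az":0,"hand":0.3},{"tx":0,"ty":0,"tz":0,"ax":0,"ay":0,"az":0,"hand":1},{"tx":0,"ty":0,"tz":0,"ax":0,"ay":0,"az":0,"hand":1},{"tx":0,"ty":0,"tz":0,"ax":0,"ay":0,"az":0,"hand":1}]' >/dev/null
python3 -m jog '[{"tx":0,"ty":0,"tz":0,"ax":0,"ay":0,"az":0,"hand":1},{"tx":0,"ty":0,"tz":0,"ax":0,"ay":0,"az":0,"hand":1},{"tx":0,"ty":0,"tz":0,"ax":0,"ay":0,"az":0,"hand":1},{"tx":0,"ty":0,"tz":0,"ax":0,"ay":0,"az":0,"hand":1},{"tx":0,"ty":0,"tz":0,"ax":0,"ay":0,"az":0,"hand":1}]' 
python3 go.py 506 -95.4 265 76.75
python3 - <<'E'
from h import *
for n in('scene','top','wrist'): snap(n,n+'6.png')
a=cv2.imread('pics/scene6.png')[130:230,240:430]; cv2.imwrite('pics/s6c.png',cv2.resize(a,None,fx=4,fy=4,interpolation=2))
E
```

```text
time: 13.48
tool_pos: [530.4, 9.2, 354.6]
tcp_rot: [180.0, -0.0, 76.8]
ft_force: [0.2, -0.3, 0.1]
finger_gap: 85.0
t 13.48 grasp pt [530.4   9.2 199.6] rot [179.99  -0.    76.8 ] F [ 0.22 -0.27  0.11] M [-0.02 -0.02  0.03] gap 85.0 j [ -5.  -2. 100.  -0.  82.   9.]
shift mm [-107.4    0.2  -65.4] frac [-0.7157  0.0011 -0.4358] turn deg [ 0.01 -0.    0.05] frac [ 0.0001 -0.      0.001 ]
```

View pics/s6c.png

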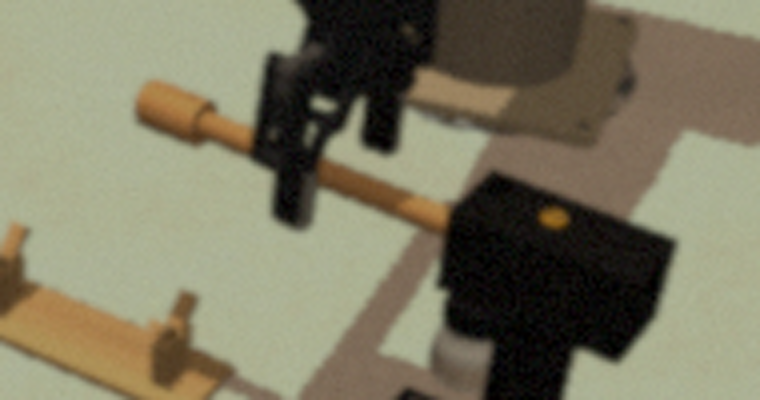

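View pics/wrist6.png

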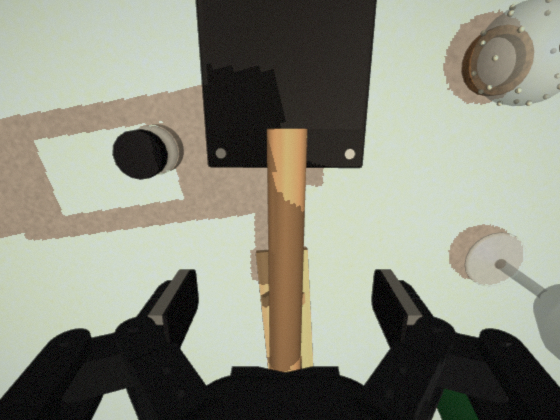

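Released: the arm stays level in the head, and the jaws stand clear of it (wrist view, arm at column 287 between fingers at 190 and 380). Next I'll locate the knob, then lift and move behind it.

```bash
cat > knob.py <<'E'
import sys
from h import *
s=dict(np.load('/tmp/'+sys.argv[1]+'.npz')); P,u,v=cloud(s); C=s['pixels'][v,u].astype(int)
y=np.radians(76.55); d=np.array([np.cos(y),np.sin(y),0]); n=np.array([-d[1],d[0],0]); M=np.array([548.4,81.7,200])
q=P-M; t=q@d; l=q@n; z=q[:,2]; r=np.hypot(l,z)
m=(r<19)&(t<-2)&(t>-260)&(C[:,0]-C[:,2]>18)
print('n',m.sum(),'t',np.percentile(t[m],[0,.5,2,50,98,100]).round(1))
b=m&(r>11); print('knob t',np.percentile(t[b],[0,2,10,50,90,98]).round(1))
te=np.percentile(t[m],.5); k=m&(t<te+38); print('knob lat range',np.percentile(l[k],[1,99]).round(1),'z',np.percentile(z[k],[1,99]).round(1))
sh=m&(t>te+50); print('shaft lat',np.percentile(l[sh],[1,99]).round(1),'z',np.percentile(z[sh],[1,99]).round(1))
K=M+d*(te+20); print('knob centre',K.round(1),'shoulder t',(te+40).round(1),'nose t',(te+290).round(1))
E
python3 knob.py scene6.png
python3 -m jog '[{"tx":0,"ty":0,"tz":-0.1,"ax":0,"ay":0,"az":0,"hand":1},{"tx":0,"ty":0,"tz":-0.25,"ax":0,"ay":0,"az":0,"hand":1},{"tx":0,"ty":0,"tz":-0.4,"ax":0,"ay":0,"az":0,"hand":1},{"tx":-0.05,"ty":0,"tz":-0.48,"ax":0,"ay":0,"az":0,"hand":1},{"tx":-0.2,"ty":0,"tz":-0.48,"ax":0,"ay":0,"az":0,"hand":1}]' >/dev/null
python3 -m jog '[{"tx":-0.15,"ty":0,"tz":0,"ax":0,"ay":0,"az":0,"hand":1},{"tx":-0.3,"ty":0,"tz":0,"ax":0,"ay":0,"az":0,"hand":1},{"tx":-0.43,"ty":0,"tz":0,"ax":0,"ay":0,"az":0,"hand":1},{"tx":-0.5,"ty":0,"tz":0,"ax":0,"ay":0,"az":0,"hand":1},{"tx":-0.5,"ty":0,"tz":0,"ax":0,"ay":0,"az":0,"hand":1}]' 
python3 go.py 506 -95.4 200 76.75
python3 - <<'E'
from h import *
for n in('scene','wrist'): snap(n,n+'7.png')
E
python3 knob.py scene7.png;  python3 knob.py wrist7.png
```

```text
n 577 t [-200.8 -199.2 -196.3 -135.7   -9.9   -4.8]
knob t [-199.2 -197.1 -193.8 -178.1 -161.4 -160.3]
knob lat range [-14.6   5.5] z [-10.8  13.7]
shaft lat [-9.5  4. ] z [-7.4  7.5]
knob centre [506.7 -92.6 200. ] shoulder t -159.2 nose t 90.8
time: 14.47
tool_pos: [505.9, -95.1, 426.4]
tcp_rot: [-180.0, 0.0, 76.6]
ft_force: [0.2, 1.1, -0.7]
finger_gap: 85.1
t 14.47 grasp pt [505.8 -95.1 271.4] rot [-1.7999e+02  3.0000e-02  7.6640e+01] F [ 0.17  1.1  -0.67] M [-0.01 -0.01 -0.01] gap 85.1 j [-16.  -6.  97.  -0.  89.  -3.]
shift mm [-0.3  0.2 71.4] frac [-0.0017  0.0014  0.4758] turn deg [-0.01  0.03 -0.11] frac [-0.0003  0.0008 -0.0024]
n 716 t [-200.3 -198.4 -195.4 -112.1  -10.5   -5.2]
knob t [-199.1 -198.2 -194.7 -177.6 -161.4 -160.2]
knob lat range [-14.4   9.5] z [-12.3  13.5]
shaft lat [-9.5  4. ] z [-7.   7.8]
knob centre [506.9 -91.8 200. ] shoulder t -158.4 nose t 91.6
n 7804 t [-202.  -199.7 -196.8 -119.3  -46.   -42.2]
knob t [-201.3 -199.4 -195.5 -178.8 -163.4 -161.5]
knob lat range [-13.   13.6] z [ 1.2 14.2]
shaft lat [-7.6  8. ] z [0.3 8.6]
knob centre [506.6 -93.  200. ] shoulder t -159.7 nose t 90.3
```

View pics/wrist7.png

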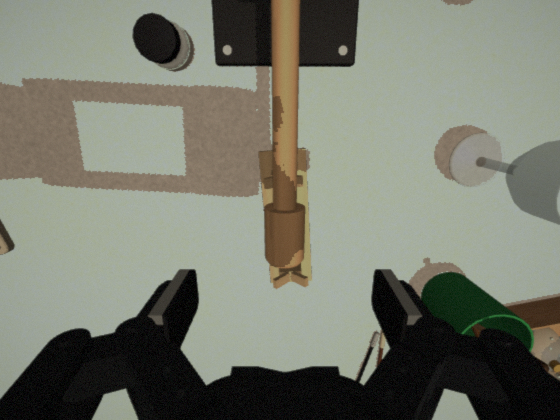

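The wrist view shows the knob (285,205–265) centred between the fingers, about 2 mm forward of my grasp point, which is where I want it. I'll descend and grip.

```bash
python3 -m jog '[{"tx":0,"ty":0,"tz":0.1,"ax":0,"ay":0,"az":0,"hand":1},{"tx":0,"ty":0,"tz":0.25,"ax":0,"ay":0,"az":0,"hand":1},{"tx":0,"ty":0,"tz":0.37,"ax":0,"ay":0,"az":0,"hand":1},{"tx":0,"ty":0,"tz":0.44,"ax":0,"ay":0,"az":0,"hand":1},{"tx":0,"ty":0,"tz":0.476,"ax":0,"ay":0,"az":0,"hand":1}]' >/dev/null
python3 -m jog '[{"tx":0,"ty":0,"tz":0,"ax":0,"ay":0,"az":0,"hand":1},{"tx":0,"ty":0,"tz":0,"ax":0,"ay":0,"az":0,"hand":1},{"tx":0,"ty":0,"tz":0,"ax":0,"ay":0,"az":0,"hand":1}]' 
python3 go.py 506 -95.4 200 76.65
```

```text
time: 15.23
tool_pos: [506.9, -93.0, 356.6]
tcp_rot: [179.9, 0.0, 76.8]
ft_force: [1.1, -0.0, 0.1]
finger_gap: 85.5
t 15.23 grasp pt [507.2 -93.1 201.6] rot [179.89   0.    76.81] F [ 1.08 -0.    0.08] M [-0.03 -0.05 -0.04] gap 85.5 j [-16.  -4. 102.   0.  82.  -3.]
shift mm [-2.6 -0.3  1.6] frac [-0.0171 -0.002   0.0104] turn deg [0.11 0.   0.16] frac [0.0026 0.     0.0036]
```

```bash
python3 -m jog '[{"tx":-0.006,"ty":0,"tz":0.005,"ax":0,"ay":0,"az":0,"hand":1},{"tx":-0.006,"ty":0,"tz":0.005,"ax":0,"ay":0,"az":0,"hand":1},{"tx":-0.006,"ty":0,"tz":0.005,"ax":0,"ay":0,"az":0,"hand":1},{"tx":-0.006,"ty":0,"tz":0.005,"ax":0,"ay":0,"az":0,"hand":1}]' >/dev/null
python3 go.py 506 -95.4 200 76.65
```

```text
t 15.57 grasp pt [506.3 -94.1 199.8] rot [179.96   0.    76.78] F [-0.68 -0.03 -0.83] M [ 0.   -0.    0.05] gap 85.5 j [-16.  -4. 102.  -0.  82.  -3.]
shift mm [-1.3  0.1 -0.2] frac [-0.0089  0.0004 -0.001 ] turn deg [0.04 0.   0.13] frac [0.0008 0.0001 0.003 ]
```

Good. Grip.

```bash
python3 -m jog '[{"tx":0,"ty":0,"tz":0,"ax":0,"ay":0,"az":0,"hand":0.4},{"tx":0,"ty":0,"tz":0,"ax":0,"ay":0,"az":0,"hand":0.25},{"tx":0,"ty":0,"tz":0,"ax":0,"ay":0,"az":0,"hand":0.25},{"tx":0,"ty":0,"tz":0,"ax":0,"ay":0,"az":0,"hand":0.2},{"tx":0,"ty":0,"tz":0,"ax":0,"ay":0,"az":0,"hand":0.2}]' 60
python3 -m jog '[{"tx":0,"ty":0,"tz":0,"ax":0,"ay":0,"az":0,"hand":0},{"tx":0,"ty":0,"tz":0,"ax":0,"ay":0,"az":0,"hand":0},{"tx":0,"ty":0,"tz":0,"ax":0,"ay":0,"az":0,"hand":0},{"tx":0,"ty":0,"tz":0,"ax":0,"ay":0,"az":0,"hand":0}]' 60
python3 go.py 506 -95.4 200 76.65
```

```text
time: 15.98
tool_pos: [506.2, -94.0, 354.4]
tcp_rot: [-180.0, -0.0, 76.8]
ft_force: [-0.3, 1.8, 1.0]
finger_gap: 26.3
time: 16.32
tool_pos: [506.2, -93.9, 354.5]
tcp_rot: [180.0, -0.0, 76.8]
ft_force: [-0.0, 1.6, 1.3]
finger_gap: 26.5
t 16.32 grasp pt [506.2 -93.9 199.5] rot [179.99  -0.    76.8 ] F [-0.02  1.59  1.34] M [ 0.11  0.12 -0.01] gap 26.5 j [-16.  -4. 102.   0.  82.  -3.]
shift mm [-1.5  0.2 -0.5] frac [-0.0098  0.0011 -0.0031] turn deg [ 0.01 -0.    0.15] frac [ 0.0002 -0.0001  0.0033]
```

```bash
python3 -m jog '[{"tx":0.01,"ty":0,"tz":0,"ax":0,"ay":0,"az":0,"hand":0},{"tx":0.02,"ty":0,"tz":0,"ax":0,"ay":0,"az":0,"hand":0},{"tx":0.03,"ty":0,"tz":0,"ax":0,"ay":0,"az":0,"hand":0},{"tx":0.04,"ty":0,"tz":0,"ax":0,"ay":0,"az":0,"hand":0},{"tx":0.05,"ty":0,"tz":0,"ax":0,"ay":0,"az":0,"hand":0}]' >/dev/null
python3 go.py 543.5 61.25 200 76.65
python3 -m jog '[{"tx":0.014,"ty":0,"tz":0,"ax":0,"ay":0,"az":0,"hand":0},{"tx":0.028,"ty":0,"tz":0,"ax":0,"ay":0,"az":0,"hand":0},{"tx":0.042,"ty":0,"tz":0,"ax":0,"ay":0,"az":0,"hand":0},{"tx":0.056,"ty":0,"tz":0,"ax":0,"ay":0,"az":0,"hand":0},{"tx":0.07,"ty":0,"tz":0,"ax":0,"ay":0,"az":0,"hand":0}]' >/dev/null
python3 go.py 543.5 61.25 200 76.65
```

```text
t 16.73 grasp pt [507.3 -89.3 199.5] rot [-180.      0.28   76.71] F [ -3.15 -11.9    0.97] M [-1.79  0.56  0.04] gap 26.4 j [-16.  -4. 102.  -0.  82.  -2.]
shift mm [154.1   0.6  -1.3] frac [ 1.0272  0.0041 -0.0084] turn deg [-0.    0.28  0.06] frac [-0.0001  0.0061  0.0014]
t 17.15 grasp pt [509.7 -79.3 199.5] rot [-180.     0.3   76.7] F [-3.48 -9.67  0.86] M [-1.44  0.47  0.15] gap 26.4 j [-14.  -4. 102.  -0.  82.  -1.]
shift mm [143.8   0.6  -1.3] frac [ 0.9584  0.0039 -0.0086] turn deg [-0.    0.3   0.05] frac [-0.0001  0.0068  0.0012]
```

```bash
python3 -m jog '[{"tx":0.015,"ty":0,"tz":0,"ax":0,"ay":0,"az":0,"hand":0},{"tx":0.03,"ty":0,"tz":0,"ax":0,"ay":0,"az":0,"hand":0},{"tx":0.05,"ty":0,"tz":0,"ax":0,"ay":0,"az":0,"hand":0},{"tx":0.07,"ty":0,"tz":0,"ax":0,"ay":0,"az":0,"hand":0},{"tx":0.09,"ty":0.0005,"tz":0,"ax":0,"ay":0,"az":0,"hand":0}]' >/dev/null
python3 go.py 543.5 61.25 200 76.65
python3 -m jog '[{"tx":0.02,"ty":0,"tz":0,"ax":0,"ay":0,"az":0,"hand":0},{"tx":0.04,"ty":0,"tz":0,"ax":0,"ay":0,"az":0,"hand":0},{"tx":0.06,"ty":0,"tz":0,"ax":0,"ay":0,"az":0,"hand":0},{"tx":0.08,"ty":0,"tz":0,"ax":0,"ay":0,"az":0,"hand":0},{"tx":0.1,"ty":0.0005,"tz":0,"ax":0,"ay":0,"az":0,"hand":0}]' >/dev/null
python3 go.py 543.5 61.25 200 76.65
python3 -m jog '[{"tx":0.02,"ty":0,"tz":0,"ax":0,"ay":0,"az":0,"hand":0},{"tx":0.04,"ty":0,"tz":0,"ax":0,"ay":0,"az":0,"hand":0},{"tx":0.06,"ty":0,"tz":0,"ax":0,"ay":0,"az":0,"hand":0},{"tx":0.08,"ty":0,"tz":0,"ax":0,"ay":0,"az":0,"hand":0},{"tx":0.1,"ty":0.0005,"tz":0,"ax":0,"ay":0,"az":0,"hand":0}]' >/dev/null
python3 go.py 543.5 61.25 200 76.65
```

```text
t 17.57 grasp pt [512.9 -66.  199.5] rot [-179.99    0.29   76.7 ] F [ -2.82 -11.14   1.38] M [-1.8   0.54  0.14] gap 26.3 j [-13.  -4. 102.  -0.  82.   1.]
shift mm [130.2   0.5  -1.2] frac [ 0.8677  0.0035 -0.008 ] turn deg [-0.01  0.29  0.05] frac [-0.0002  0.0064  0.0012]
t 17.98 grasp pt [516.3 -51.5 199.5] rot [-179.99    0.3    76.71] F [ -5.42 -17.89   1.64] M [-2.72  0.8   0.12] gap 26.2 j [-11.  -3. 102.  -0.  82.   2.]
shift mm [115.2   0.5  -1.2] frac [ 0.7678  0.0032 -0.0077] turn deg [-0.01  0.3   0.06] frac [-0.0002  0.0067  0.0013]
t 18.4 grasp pt [519.8 -36.9 199.4] rot [-179.98    0.3    76.71] F [ -5.24 -14.29   2.26] M [-2.14  0.74  0.16] gap 25.9 j [-10.  -3. 101.  -0.  82.   4.]
shift mm [100.2   0.4  -1.1] frac [ 0.6678  0.0029 -0.0073] turn deg [-0.02  0.3   0.06] frac [-0.0004  0.0066  0.0013]
```

```bash
python3 -m jog '[{"tx":0.02,"ty":0,"tz":0,"ax":0,"ay":0,"az":0,"hand":0},{"tx":0.04,"ty":-0.001,"tz":-0.001,"ax":0,"ay":0,"az":0,"hand":0},{"tx":0.06,"ty":-0.002,"tz":-0.002,"ax":0,"ay":0,"az":0,"hand":0},{"tx":0.08,"ty":-0.002,"tz":-0.003,"ax":0,"ay":0,"az":0,"hand":0},{"tx":0.1,"ty":-0.002,"tz":-0.003,"ax":0,"ay":0,"az":0,"hand":0}]' >/dev/null
python3 go.py 543.5 61.25 200 76.65
python3 -m jog '[{"tx":0.02,"ty":0,"tz":0,"ax":0,"ay":0,"az":0,"hand":0},{"tx":0.04,"ty":0,"tz":0,"ax":0,"ay":0,"az":0,"hand":0},{"tx":0.06,"ty":0,"tz":0,"ax":0,"ay":0,"az":0,"hand":0},{"tx":0.08,"ty":0,"tz":0,"ax":0,"ay":0,"az":0,"hand":0},{"tx":0.1,"ty":0,"tz":0,"ax":0,"ay":0,"az":0,"hand":0}]' >/dev/null
python3 go.py 543.5 61.25 200 76.65
```

```text
t 18.82 grasp pt [523.  -22.1 199.6] rot [-179.98    0.27   76.7 ] F [ -2.53 -10.24   0.5 ] M [-1.36  0.32  0.03] gap 26.5 j [ -8.  -3. 101.  -0.  82.   5.]
shift mm [85.   0.7 -0.8] frac [ 0.567   0.0048 -0.0054] turn deg [-0.02  0.27  0.05] frac [-0.0005  0.0061  0.0011]
t 19.23 grasp pt [526.5  -7.5 199.6] rot [-179.97    0.28   76.7 ] F [ -3.45 -16.15  -0.13] M [-2.42  0.53  0.02] gap 26.2 j [ -6.  -2. 101.  -0.  82.   7.]
shift mm [70.1  0.7 -0.8] frac [ 0.467   0.0047 -0.0052] turn deg [-0.03  0.28  0.05] frac [-0.0006  0.0061  0.0011]
```

```bash
python3 -m jog '[{"tx":0.02,"ty":0,"tz":0,"ax":0,"ay":0,"az":0,"hand":0},{"tx":0.04,"ty":0,"tz":0,"ax":0,"ay":0,"az":0,"hand":0},{"tx":0.06,"ty":0,"tz":0,"ax":0,"ay":0,"az":0,"hand":0},{"tx":0.08,"ty":0,"tz":0,"ax":0,"ay":0,"az":0,"hand":0},{"tx":0.1,"ty":0,"tz":0,"ax":0,"ay":0,"az":0,"hand":0}]' >/dev/null
python3 go.py 543.5 61.25 200 76.65
python3 -m jog '[{"tx":0.02,"ty":0,"tz":0,"ax":0,"ay":0,"az":0,"hand":0},{"tx":0.04,"ty":0,"tz":0,"ax":0,"ay":0,"az":0,"hand":0},{"tx":0.06,"ty":0,"tz":0,"ax":0,"ay":0,"az":0,"hand":0},{"tx":0.08,"ty":0,"tz":0,"ax":0,"ay":0,"az":0,"hand":0},{"tx":0.1,"ty":0,"tz":0,"ax":0,"ay":0,"az":0,"hand":0}]' >/dev/null
python3 go.py 543.5 61.25 200 76.65
python3 -m jog '[{"tx":0.02,"ty":0,"tz":0,"ax":0,"ay":0,"az":0,"hand":0},{"tx":0.04,"ty":0,"tz":0,"ax":0,"ay":0,"az":0,"hand":0},{"tx":0.06,"ty":0,"tz":0,"ax":0,"ay":0,"az":0,"hand":0},{"tx":0.08,"ty":0,"tz":0,"ax":0,"ay":0,"az":0,"hand":0},{"tx":0.1,"ty":0,"tz":0,"ax":0,"ay":0,"az":0,"hand":0}]' >/dev/null
python3 go.py 543.5 61.25 200 76.65
python3 - <<'E'
from h import *
for n in('scene','wrist'): snap(n,n+'8.png')
a=cv2.imread('pics/scene8.png')[130:230,240:430]; cv2.imwrite('pics/s8c.png',cv2.resize(a,None,fx=4,fy=4,interpolation=2))
E
python3 knob.py scene8.png
```

```text
t 19.65 grasp pt [529.9   7.1 199.6] rot [-179.98    0.28   76.7 ] F [ -2.51 -10.55   0.02] M [-1.68  0.34 -0.06] gap 26.3 j [ -5.  -2. 100.  -0.  82.   9.]
shift mm [55.1  0.7 -0.7] frac [ 0.3671  0.0047 -0.0045] turn deg [-0.02  0.28  0.05] frac [-0.0005  0.0063  0.0011]
t 20.07 grasp pt [533.4  21.6 199.6] rot [-179.98    0.29   76.69] F [ -3.95 -17.56   1.96] M [-2.63  0.65 -0.03] gap 26.6 j [-3. -1. 99. -0. 82. 10.]
shift mm [40.1  0.7 -0.6] frac [ 0.2676  0.0045 -0.004 ] turn deg [-0.02  0.29  0.04] frac [-0.0004  0.0064  0.001 ]
t 20.48 grasp pt [536.8  36.2 199.6] rot [-179.98    0.29   76.69] F [ -3.39 -14.11   1.18] M [-2.13  0.44 -0.01] gap 26.1 j [-1. -0. 99. -0. 82. 12.]
shift mm [25.2  0.7 -0.5] frac [ 0.1677  0.0044 -0.0035] turn deg [-0.02  0.29  0.04] frac [-0.0004  0.0064  0.0009]
n 189 t [-65.6 -65.2 -64.  -27.5  -6.9  -5.6]
knob t [-65.6 -64.7 -61.6 -34.2 -27.5 -26.8]
knob lat range [-17.   14.7] z [-12.7  13.2]
shaft lat [-9.4  2.2] z [-6.8  7.5]
knob centre [537.9  37.7 200. ] shoulder t -25.2 nose t 224.8
```

View pics/s8c.png

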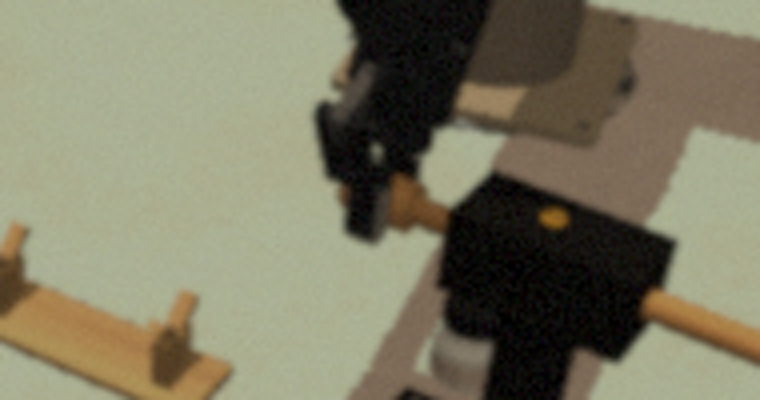

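View pics/wrist8.png

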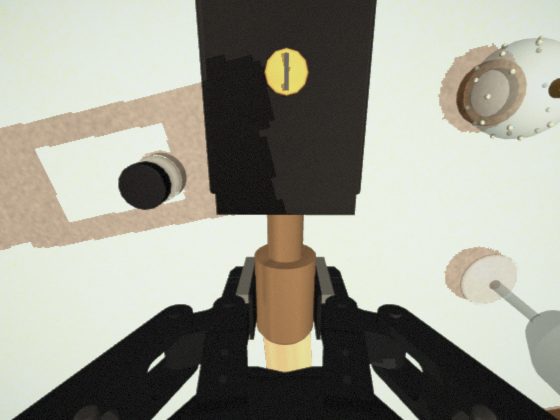

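The nose shows beyond the head (crop (650,300)). In the wrist view the shoulder is at (285,255), with a gap of about 25 mm to the head's face at row 213. I'll slow down from here.

```bash
python3 -m jog '[{"tx":0.015,"ty":0,"tz":0,"ax":0,"ay":0,"az":0,"hand":0},{"tx":0.03,"ty":0,"tz":0,"ax":0,"ay":0,"az":0,"hand":0},{"tx":0.045,"ty":0,"tz":0,"ax":0,"ay":0,"az":0,"hand":0},{"tx":0.06,"ty":0,"tz":0,"ax":0,"ay":0,"az":0,"hand":0},{"tx":0.07,"ty":0,"tz":0,"ax":0,"ay":0,"az":0,"hand":0}]' >/dev/null
python3 go.py 543.5 61.25 200 76.65
python3 -m jog '[{"tx":0.01,"ty":0,"tz":0,"ax":0,"ay":0,"az":0,"hand":0},{"tx":0.02,"ty":0,"tz":0,"ax":0,"ay":0,"az":0,"hand":0},{"tx":0.03,"ty":0,"tz":0,"ax":0,"ay":0,"az":0,"hand":0},{"tx":0.035,"ty":0,"tz":0,"ax":0,"ay":0,"az":0,"hand":0}]' >/dev/null
python3 go.py 543.5 61.25 200 76.65
python3 - <<'E'
from h import *
for n in('scene','wrist'): snap(n,n+'9.png')
E
python3 knob.py scene9.png
```

```text
t 21.0 grasp pt [539.2  46.1 199.6] rot [-179.98    0.32   76.69] F [ -3.23 -13.83   2.58] M [-1.79  0.42  0.03] gap 26.5 j [-0.  0. 98. -0. 82. 13.]
shift mm [14.8  0.7 -0.5] frac [ 0.0988  0.0045 -0.0032] turn deg [-0.02  0.32  0.04] frac [-0.0005  0.0071  0.001 ]
t 21.33 grasp pt [540.5  51.7 199.6] rot [-179.99    0.26   76.7 ] F [ -2.44 -13.15   1.55] M [-2.11  0.33 -0.04] gap 26.0 j [ 0.  0. 98. -0. 82. 14.]
shift mm [ 9.3  0.7 -0.4] frac [ 0.062   0.0044 -0.0028] turn deg [-0.01  0.26  0.05] frac [-0.0003  0.0059  0.0011]
n 130 t [-52.7 -51.5 -48.8 -16.1  -7.3  -5.5]
knob t [-49.6 -47.9 -45.  -17.5 -11.5 -10.5]
knob lat range [-16.8  16.2] z [-11.1  13.7]Traceback (most recent call last):
  File "knob.py", line 10, in <module>
    sh=m&(t>te+50); print('shaft lat',np.percentile(l[sh],[1,99]).round(1),'z',np.percentile(z[sh],[1,99]).round(1))
                                      ~~~~~~~~~~~~~^^^^^^^^^^^^^^
    return _quantile_unchecked(
        a, q, axis, out, overwrite_input, method, keepdims, weights)
    return _ureduce(a,
                    func=_quantile_ureduce_func,
    ...<5 lines>...
                    overwrite_input=overwrite_input,
                    method=method)
    r = func(a, **kwargs)
    result = _quantile(arr,
                       quantiles=q,
    ...<2 lines>...
                       out=out,
                       weights=wgt)
    slices_having_nans = np.isnan(arr[-1, ...])
                                  ~~~^^^^^^^^^
IndexError: index -1 is out of bounds for axis 0 with size 0
```

View pics/wrist9.png

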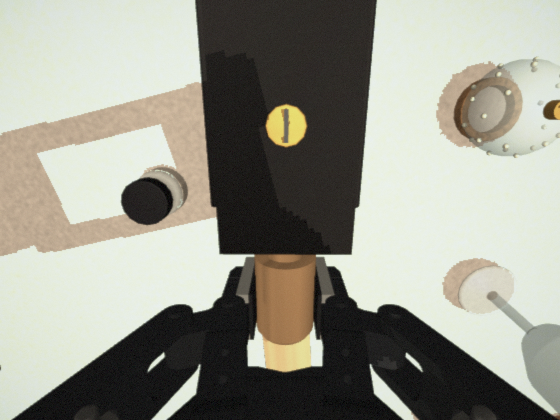

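The wrist view shows a gap of about 9–10 mm left: shoulder edge at row 258, head face at row 253 and higher up.

```bash
python3 -m jog '[{"tx":0.006,"ty":0,"tz":0,"ax":0,"ay":0,"az":0,"hand":0},{"tx":0.012,"ty":0,"tz":0,"ax":0,"ay":0,"az":0,"hand":0},{"tx":0.018,"ty":0,"tz":0,"ax":0,"ay":0,"az":0,"hand":0},{"tx":0.024,"ty":0,"tz":0,"ax":0,"ay":0,"az":0,"hand":0},{"tx":0.03,"ty":0,"tz":0,"ax":0,"ay":0,"az":0,"hand":0}]' >/dev/null
python3 go.py 543.5 61.25 200 76.65
python3 -m jog '[{"tx":0.004,"ty":0,"tz":0,"ax":0,"ay":0,"az":0,"hand":0},{"tx":0.008,"ty":0,"tz":0,"ax":0,"ay":0,"az":0,"hand":0},{"tx":0.012,"ty":0,"tz":0,"ax":0,"ay":0,"az":0,"hand":0}]' >/dev/null
python3 go.py 543.5 61.25 200 76.65
```

```text
t 21.85 grasp pt [541.5  55.7 199.6] rot [-179.99    0.3    76.69] F [ -4.02 -16.46   1.93] M [-2.44  0.54 -0.03] gap 26.3 j [ 1.  1. 98. -0. 82. 14.]
shift mm [ 5.1  0.6 -0.4] frac [ 0.0338  0.0043 -0.0028] turn deg [-0.01  0.3   0.04] frac [-0.0003  0.0066  0.0009]
t 22.1 grasp pt [541.9  57.6 199.6] rot [-179.98    0.28   76.7 ] F [ -3.17 -14.11   1.28] M [-2.2   0.48  0.03] gap 26.3 j [ 1.  1. 98. -0. 82. 14.]
shift mm [ 3.2  0.7 -0.4] frac [ 0.0211  0.0044 -0.0027] turn deg [-0.02  0.28  0.05] frac [-0.0003  0.0062  0.001 ]
```

```bash
python3 -m jog '[{"tx":0.003,"ty":0,"tz":0,"ax":0,"ay":0,"az":0,"hand":0},{"tx":0.006,"ty":0,"tz":0,"ax":0,"ay":0,"az":0,"hand":0},{"tx":0.009,"ty":0,"tz":0,"ax":0,"ay":0,"az":0,"hand":0}]' >/dev/null
python3 go.py 543.5 61.25 200 76.65
python3 -m jog '[{"tx":0.003,"ty":0,"tz":0,"ax":0,"ay":0,"az":0,"hand":0},{"tx":0.006,"ty":0,"tz":0,"ax":0,"ay":0,"az":0,"hand":0}]' >/dev/null
python3 go.py 543.5 61.25 200 76.65
```

```text
t 22.35 grasp pt [542.   58.2 199.6] rot [-179.97    0.36   76.69] F [ -4.59 -18.63   2.79] M [-2.86  0.69  0.05] gap 26.3 j [ 1.  1. 98. -0. 82. 14.]
shift mm [ 2.3  0.6 -0.4] frac [ 0.0155  0.0043 -0.0029] turn deg [-0.03  0.36  0.04] frac [-0.0006  0.008   0.0008]
t 22.52 grasp pt [542.5  59.7 199.6] rot [-179.99    0.28   76.69] F [ -2.53 -14.02   0.8 ] M [-2.33  0.4  -0.03] gap 26.0 j [ 1.  1. 98. -0. 82. 14.]
shift mm [ 1.   0.6 -0.4] frac [ 0.0065  0.0041 -0.0027] turn deg [-0.01  0.28  0.04] frac [-0.0002  0.0063  0.0008]
```

```bash
python3 -m jog '[{"tx":0.003,"ty":0,"tz":0,"ax":0,"ay":0,"az":0,"hand":0},{"tx":0.006,"ty":0,"tz":0,"ax":0,"ay":0,"az":0,"hand":0}]' >/dev/null
python3 go.py 543.5 61.25 200 76.65
```

```text
t 22.68 grasp pt [542.6  60.1 199.6] rot [-179.99    0.34   76.68] F [ -4.05 -17.78   1.74] M [-2.83  0.56 -0.01] gap 26.2 j [ 1.  1. 97. -0. 82. 15.]
shift mm [ 0.4  0.6 -0.4] frac [ 0.0028  0.0039 -0.0028] turn deg [-0.01  0.34  0.03] frac [-0.0003  0.0076  0.0007]
```

```bash
python3 -m jog '[{"tx":0.003,"ty":0,"tz":0,"ax":0,"ay":0,"az":0,"hand":0},{"tx":0.003,"ty":0,"tz":0,"ax":0,"ay":0,"az":0,"hand":0}]' >/dev/null
python3 go.py 543.5 61.25 200 76.65
python3 -m jog '[{"tx":0.003,"ty":0,"tz":0,"ax":0,"ay":0,"az":0,"hand":0},{"tx":0.003,"ty":0,"tz":0,"ax":0,"ay":0,"az":0,"hand":0}]' >/dev/null
python3 go.py 543.5 61.25 200 76.65
```

```text
t 22.85 grasp pt [542.8  61.5 199.6] rot [-179.99    0.23   76.7 ] F [ -2.46 -10.96   0.4 ] M [-1.7   0.23 -0.03] gap 26.0 j [ 1.  1. 97. -0. 82. 15.]
shift mm [-0.7  0.7 -0.4] frac [-0.0048  0.0045 -0.0026] turn deg [-0.01  0.23  0.05] frac [-0.0003  0.0052  0.0012]
t 23.02 grasp pt [542.9  61.8 199.6] rot [-179.99    0.26   76.7 ] F [ -2.8  -11.89   1.66] M [-1.91  0.32 -0.06] gap 26.5 j [ 1.  1. 97. -0. 82. 15.]
shift mm [-1.1  0.7 -0.4] frac [-0.0071  0.0045 -0.0025] turn deg [-0.01  0.26  0.05] frac [-0.0002  0.0057  0.0012]
```

```bash
python3 -m jog '[{"tx":0.003,"ty":0,"tz":0,"ax":0,"ay":0,"az":0,"hand":0},{"tx":0.003,"ty":0,"tz":0,"ax":0,"ay":0,"az":0,"hand":0}]' >/dev/null
python3 go.py 543.5 61.25 200 76.65
python3 - <<'E'
from h import *
snap('wrist','w10.png')
a=cv2.imread('pics/w10.png')[200:380,180:390]; cv2.imwrite('pics/w10c.png',cv2.resize(a,None,fx=3,fy=3,interpolation=2))
E
```

```text
t 23.18 grasp pt [542.9  61.9 199.6] rot [-179.99    0.29   76.7 ] F [ -3.32 -15.75   1.23] M [-2.17  0.47 -0.04] gap 26.3 j [ 1.  1. 97. -0. 82. 15.]
shift mm [-1.3  0.7 -0.4] frac [-0.0087  0.0044 -0.0025] turn deg [-0.01  0.29  0.05] frac [-0.0003  0.0065  0.0011]
```

View pics/w10c.png

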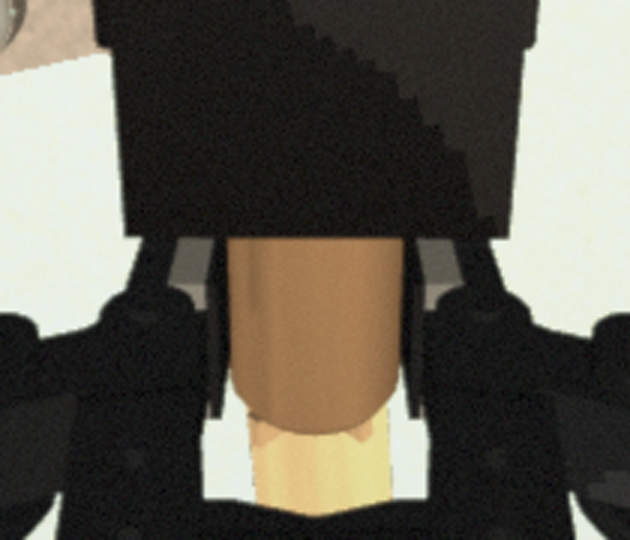

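The crop shows the head's edge at row 237 hiding the shoulder, so any small gap can't be seen from here. I'll find the stop by feel.

```bash
python3 -m jog '[{"tx":0.003,"ty":0,"tz":0,"ax":0,"ay":0,"az":0,"hand":0},{"tx":0.003,"ty":0,"tz":0,"ax":0,"ay":0,"az":0,"hand":0}]' >/dev/null
python3 go.py 543.5 61.25 200 76.65
python3 -m jog '[{"tx":0.003,"ty":0,"tz":0,"ax":0,"ay":0,"az":0,"hand":0},{"tx":0.003,"ty":0,"tz":0,"ax":0,"ay":0,"az":0,"hand":0}]' >/dev/null
python3 go.py 543.5 61.25 200 76.65
```

```text
t 23.4 grasp pt [542.9  62.  199.6] rot [-179.98    0.33   76.69] F [ -4.27 -15.64   3.19] M [-2.46  0.58  0.06] gap 26.4 j [ 1.  1. 97. -0. 82. 15.]
shift mm [-1.5  0.7 -0.4] frac [-0.0097  0.0044 -0.0027] turn deg [-0.02  0.33  0.04] frac [-0.0005  0.0073  0.0009]
t 23.57 grasp pt [543.3  63.1 199.6] rot [-180.      0.24   76.69] F [ -0.89 -10.02   0.95] M [-1.57  0.24 -0.04] gap 26.3 j [ 1.  1. 97. -0. 82. 15.]
shift mm [-2.4  0.6 -0.4] frac [-0.016   0.0042 -0.0024] turn deg [-0.    0.24  0.04] frac [-0.0001  0.0054  0.001 ]
```

```bash
python3 -m jog '[{"tx":0.003,"ty":0,"tz":0,"ax":0,"ay":0,"az":0,"hand":0},{"tx":0.003,"ty":0,"tz":0,"ax":0,"ay":0,"az":0,"hand":0}]' >/dev/null
python3 go.py 543.5 61.25 200 76.65
```

```text
t 23.73 grasp pt [543.4  63.6 199.6] rot [180.     0.24  76.7 ] F [ -2.18 -11.96   1.1 ] M [-1.81  0.29 -0.12] gap 26.2 j [ 1.  1. 97. -0. 82. 15.]
shift mm [-2.9  0.6 -0.4] frac [-0.0195  0.004  -0.0025] turn deg [0.   0.24 0.05] frac [0.0001 0.0054 0.0011]
```

```bash
python3 -m jog '[{"tx":0.003,"ty":0,"tz":0,"ax":0,"ay":0,"az":0,"hand":0},{"tx":0.003,"ty":0,"tz":0,"ax":0,"ay":0,"az":0,"hand":0}]' >/dev/null
python3 go.py 543.5 61.25 200 76.65
python3 -m jog '[{"tx":0.003,"ty":0,"tz":0,"ax":0,"ay":0,"az":0,"hand":0},{"tx":0.003,"ty":0,"tz":0,"ax":0,"ay":0,"az":0,"hand":0}]' >/dev/null
python3 go.py 543.5 61.25 200 76.65
```

```text
t 23.9 grasp pt [543.5  63.7 199.6] rot [180.     0.28  76.7 ] F [ -2.38 -14.89   1.13] M [-2.16  0.32 -0.08] gap 26.4 j [ 1.  1. 97. -0. 82. 15.]
shift mm [-3.1  0.6 -0.3] frac [-0.0209  0.0039 -0.0023] turn deg [0.   0.28 0.05] frac [0.0001 0.0063 0.001 ]
t 24.07 grasp pt [543.5  63.7 199.6] rot [-179.99    0.33   76.69] F [ -3.08 -16.62   1.47] M [-2.43  0.45  0.  ] gap 26.4 j [ 2.  1. 97. -0. 82. 15.]
shift mm [-3.3  0.6 -0.4] frac [-0.0218  0.0038 -0.0025] turn deg [-0.01  0.33  0.04] frac [-0.0001  0.0073  0.0008]
```

Run:
```python
from h import *
s=snap('scene','scene11.png');w=snap('wrist','w11.png')
a=cv2.imread('pics/scene11.png')[140:220,300:420]; cv2.imwrite('pics/s11c.png',cv2.resize(a,None,fx=6,fy=6,interpolation=2))
a=cv2.imread('pics/w11.png')[200:380,180:390]; cv2.imwrite('pics/w11c.png',cv2.resize(a,None,fx=3,fy=3,interpolation=2))
y=np.radians(76.55); d=np.array([np.cos(y),np.sin(y),0]); n=np.array([-d[1],d[0],0]); M=np.array([548.4,81.7,200])
for f in('wrist8.png','w10.png','w11.png'):
    s=dict(np.load('/tmp/'+f+'.npz'));P,u,v=cloud(s); C=s['pixels'][v,u].astype(int)
    q=P-M;t=q@d;l=q@n;z=q[:,2]
    k=(abs(l)<15)&(z>2)&(z<18)&(C[:,0]-C[:,2]>18)&(t>-90); h=(abs(l)<20)&(z>20)&(z<27)&(t<30)
    print(f,'knob end',np.percentile(t[k],[.5,2]).round(1),'head face',np.percentile(t[h],[.5,2]).round(1),'head top z',np.median(z[h]).round(1),'knob top z',np.percentile(z[k],98).round(1),'max t',t[k].max().round(1))
s=dict(np.load('/tmp/scene11.png.npz'));P,u,v=cloud(s); C=s['pixels'][v,u].astype(int)
q=P-M;t=q@d;r=np.hypot(q@n,q[:,2]); k=(r<18)&(t>103)&(C[:,0]-C[:,2]>18); print('nose end t',np.percentile(t[k],[50,99,99.8,100]).round(1), k.sum())
```

```text
wrist8.png knob end [-65.5 -63.4] head face [-48.6 -34.7] head top z 23.9 knob top z 13.7 max t -5.5
w10.png knob end [-40.8 -38.8] head face [-24.1 -14.1] head top z 23.9 knob top z 13.8 max t -5.8
w11.png knob end [-38.9 -37. ] head face [-22.3 -11.9] head top z 23.9 knob top z 13.8 max t -6.2
nose end t [180.8 249.  250.7 251. ] 742
```

View pics/s11c.png

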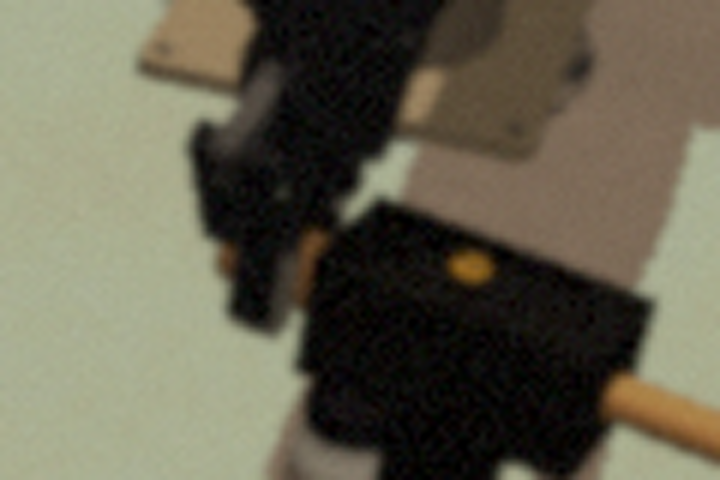

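Cameras put the knob's end at -39 mm and the nose at +251 mm, consistent with home within error. I'll keep feeling for the hard stop.

```bash
python3 -m jog '[{"tx":0.003,"ty":0,"tz":0,"ax":0,"ay":0,"az":0,"hand":0},{"tx":0.003,"ty":0,"tz":0,"ax":0,"ay":0,"az":0,"hand":0}]' >/dev/null
python3 go.py 543.5 61.25 200 76.65
python3 -m jog '[{"tx":0.003,"ty":0,"tz":0,"ax":0,"ay":0,"az":0,"hand":0},{"tx":0.003,"ty":0,"tz":0,"ax":0,"ay":0,"az":0,"hand":0}]' >/dev/null
python3 go.py 543.5 61.25 200 76.65
```

```text
t 24.33 grasp pt [543.5  63.7 199.6] rot [-179.99    0.37   76.67] F [ -4.24 -17.19   1.8 ] M [-2.74  0.53  0.04] gap 26.7 j [ 2.  1. 97. -0. 82. 15.]
shift mm [-3.4  0.5 -0.4] frac [-0.0226  0.0036 -0.0023] turn deg [-0.01  0.37  0.02] frac [-0.0002  0.0082  0.0005]
t 24.5 grasp pt [543.5  63.7 199.6] rot [-179.98    0.41   76.66] F [ -5.35 -20.22   2.23] M [-3.03  0.68  0.08] gap 26.0 j [ 2.  1. 97. -0. 82. 15.]
shift mm [-3.5  0.5 -0.4] frac [-0.0236  0.0036 -0.0024] turn deg [-0.02  0.41  0.01] frac [-0.0004  0.0092  0.0003]
```

```bash
python3 -m jog '[{"tx":0.003,"ty":0,"tz":0,"ax":0,"ay":0,"az":0,"hand":0},{"tx":0.003,"ty":0,"tz":0,"ax":0,"ay":0,"az":0,"hand":0}]' >/dev/null
python3 go.py 543.5 61.25 200 76.65
python3 -m jog '[{"tx":0.003,"ty":0,"tz":0,"ax":0,"ay":0,"az":0,"hand":0},{"tx":0.003,"ty":0,"tz":0,"ax":0,"ay":0,"az":0,"hand":0}]' >/dev/null
python3 go.py 543.5 61.25 200 76.65
```

```text
t 24.67 grasp pt [543.5  63.8 199.6] rot [-179.97    0.45   76.65] F [ -5.42 -23.09   3.77] M [-3.33  0.79  0.08] gap 26.2 j [ 2.  1. 97. -0. 82. 15.]
shift mm [-3.7  0.5 -0.4] frac [-0.0245  0.0034 -0.0025] turn deg [-0.03  0.45  0.  ] frac [-0.0006  0.0101  0.0001]
t 24.83 grasp pt [543.5  63.8 199.6] rot [-179.97    0.5    76.64] F [ -5.95 -23.76   2.57] M [-3.61  0.85  0.1 ] gap 26.5 j [ 2.  1. 97. -0. 82. 15.]
shift mm [-3.8  0.5 -0.4] frac [-0.0253  0.0033 -0.0025] turn deg [-0.03  0.5  -0.01] frac [-0.0008  0.011  -0.0003]
```

```bash
python3 -m jog '[{"tx":0.003,"ty":0,"tz":0,"ax":0,"ay":0,"az":0,"hand":0},{"tx":0.003,"ty":0,"tz":0,"ax":0,"ay":0,"az":0,"hand":0}]' >/dev/null
python3 go.py 543.5 61.25 200 76.65
```

```text
t 25.0 grasp pt [543.5  63.8 199.6] rot [-179.96    0.54   76.63] F [ -6.2  -25.32   3.99] M [-3.89  1.05  0.09] gap 26.5 j [ 2.  1. 97. -1. 82. 15.]
shift mm [-3.9  0.5 -0.4] frac [-0.0263  0.0033 -0.0027] turn deg [-0.04  0.54 -0.03] frac [-0.0009  0.0119 -0.0006]
```

The position has stopped at 63.8 while the force has climbed steadily to 26 N: this is the hard stop. I'll relax partly and let go.

```bash
python3 -m jog '[{"tx":-0.006,"ty":0,"tz":0,"ax":0,"ay":0,"az":0,"hand":0},{"tx":-0.012,"ty":0,"tz":0,"ax":0,"ay":0,"az":0,"hand":0},{"tx":-0.012,"ty":0,"tz":0,"ax":0,"ay":0,"az":0,"hand":0}]' >/dev/null
python3 go.py 543.5 61.25 200 76.65
python3 -m jog '[{"tx":0,"ty":0,"tz":0,"ax":0,"ay":0,"az":0,"hand":0.4},{"tx":0,"ty":0,"tz":0,"ax":0,"ay":0,"az":0,"hand":1},{"tx":0,"ty":0,"tz":0,"ax":0,"ay":0,"az":0,"hand":1},{"tx":0,"ty":0,"tz":0,"ax":0,"ay":0,"az":0,"hand":1},{"tx":0,"ty":0,"tz":0,"ax":0,"ay":0,"az":0,"hand":1}]' >/dev/null
python3 -m jog '[{"tx":-0.01,"ty":0,"tz":0,"ax":0,"ay":0,"az":0,"hand":1},{"tx":-0.03,"ty":0,"tz":0,"ax":0,"ay":0,"az":0,"hand":1},{"tx":-0.03,"ty":0,"tz":0,"ax":0,"ay":0,"az":0,"hand":1}]' >/dev/null
python3 go.py 543.5 61.25 200 76.65
```

```text
t 25.25 grasp pt [543.5  63.7 199.6] rot [-179.98    0.34   76.66] F [ -3.52 -17.34   2.26] M [-2.64  0.52 -0.06] gap 26.3 j [ 2.  1. 97. -0. 82. 15.]
shift mm [-3.3  0.5 -0.4] frac [-0.0223  0.0036 -0.0025] turn deg [-0.02  0.34  0.01] frac [-0.0003  0.0076  0.0002]
t 25.92 grasp pt [542.8  62.7 199.9] rot [-1.800e+02  1.000e-02  7.679e+01] F [ 0.04 -0.86 -0.21] M [ 0.04 -0.01 -0.01] gap 85.6 j [ 1.  1. 97. -0. 82. 14.]
shift mm [-1.3  1.  -0.1] frac [-0.0086  0.0065 -0.0009] turn deg [-0.    0.01  0.14] frac [-0.      0.0003  0.0032]
```

Free. I'll rise straight up, back off, and check.

```bash
python3 -m jog '[{"tx":0,"ty":0,"tz":-0.1,"ax":0,"ay":0,"az":0,"hand":1},{"tx":0,"ty":0,"tz":-0.25,"ax":0,"ay":0,"az":0,"hand":1},{"tx":0,"ty":0,"tz":-0.45,"ax":0,"ay":0,"az":0,"hand":1},{"tx":-0.1,"ty":0,"tz":-0.6,"ax":0,"ay":0,"az":0,"hand":1},{"tx":-0.3,"ty":0,"tz":-0.7,"ax":0,"ay":0,"az":0,"hand":1}]' >/dev/null
python3 -m jog '[{"tx":-0.2,"ty":0,"tz":0,"ax":0,"ay":0,"az":0,"hand":1},{"tx":-0.4,"ty":0,"tz":0,"ax":0,"ay":0,"az":0,"hand":1},{"tx":-0.6,"ty":0,"tz":0,"ax":0,"ay":0,"az":0,"hand":1},{"tx":-0.7,"ty":0,"tz":0,"ax":0,"ay":0,"az":0,"hand":1},{"tx":-0.7,"ty":0,"tz":0,"ax":0,"ay":0,"az":0,"hand":1}]' >/dev/null
python3 go.py 543.5 61.25 200 76.65
python3 - <<'E'
from h import *
y=np.radians(76.55); d=np.array([np.cos(y),np.sin(y),0]); n=np.array([-d[1],d[0],0]); M=np.array([548.4,81.7,200])
for c in('scene','top','wrist'):
    s=snap(c,c+'12.png');P,u,v=cloud(s); C=s['pixels'][v,u].astype(int)
    q=P-M;t=q@d;l=q@n;z=q[:,2];r=np.hypot(l,z); o=(C[:,0]-C[:,2]>18)
    k=(r<18)&o&(t<0)&(t>-100); f=(r<18)&o&(t>103)&(t<270)
    print(c,k.sum(),f.sum(),'knob t',np.percentile(t[k],[0.5,3,50,97,99.5]).round(1) if k.sum()>20 else '', 'nose',np.percentile(t[f],[99,99.8,100]).round(1) if f.sum()>20 else '')
a=cv2.imread('pics/scene12.png')[140:240,300:440]; a=cv2.resize(a,None,fx=5,fy=5,interpolation=2); cv2.imwrite('pics/s12c.png',a)
E
```

```text
t 26.75 grasp pt [508. -86. 305.] rot [1.7998e+02 6.0000e-02 7.6590e+01] F [-0.3   0.86 -0.14] M [-0.01 -0.02 -0.03] gap 85.1 j [-15.  -7.  94.  -0.  93.  -2.]
shift mm [151.4   0.4 104.9] frac [1.0093 0.0029 0.6992] turn deg [ 0.02  0.06 -0.06] frac [ 0.0005  0.0014 -0.0012]
scene 210 743 knob t [-38.8 -37.  -21.1  -5.3  -3.5] nose [249.  250.7 251. ]
top 199 725 knob t [-21.7 -21.1 -10.6  -0.7  -0.2] nose [247.6 249.7 249.9]
wrist 1494 0 knob t [-40.  -39.8 -33.5 -24.5 -23.2] nose
```

View pics/s12c.png

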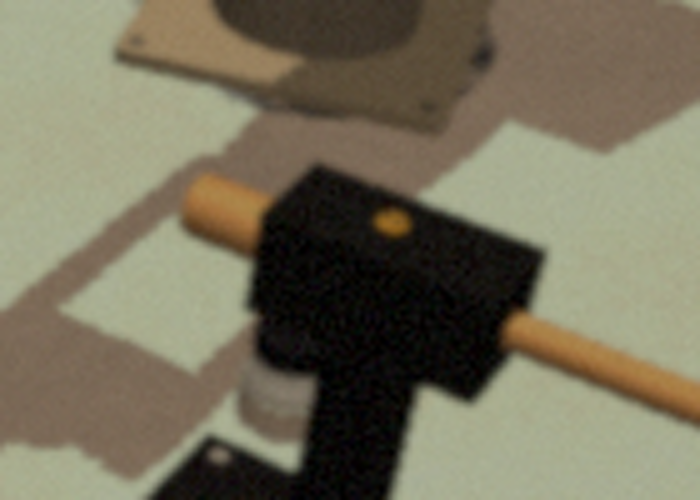

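View pics/wrist12.png

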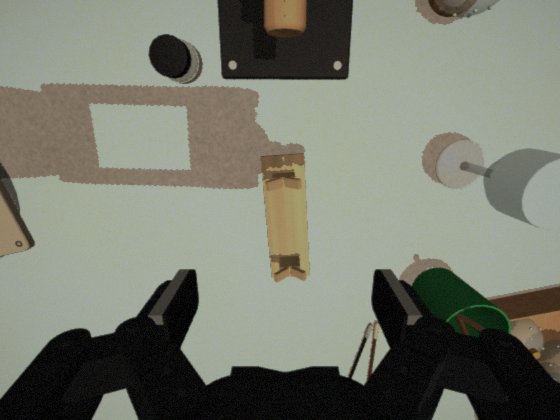

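View pics/top12.png

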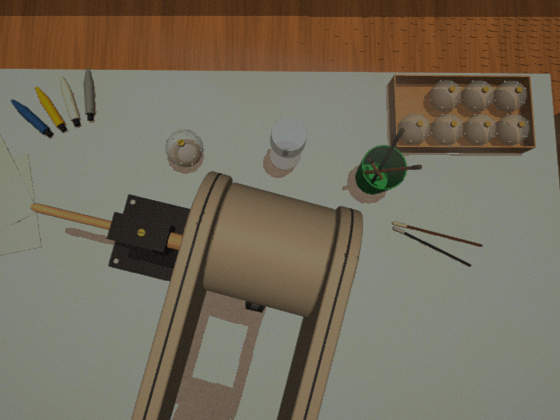

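The crop shows the knob (190–260, 180–250) flush against the head and the shaft coming out the far side. The top view has the nose at (33,207) and the bystanders where they were. I'll let the robot settle and hand in.

```bash
python3 -m jog '[{"tx":0,"ty":0,"tz":0,"ax":0,"ay":0,"az":0,"hand":1},{"tx":0,"ty":0,"tz":0,"ax":0,"ay":0,"az":0,"hand":1},{"tx":0,"ty":0,"tz":0,"ax":0,"ay":0,"az":0,"hand":1},{"tx":0,"ty":0,"tz":0,"ax":0,"ay":0,"az":0,"hand":1}]'; python3 -c "
from bench import *
print(hand_in())"
```

```text
time: 27.23
tool_pos: [508.8, -82.3, 459.9]
tcp_rot: [-180.0, -0.0, 76.9]
ft_force: [-1.2, -0.5, -0.3]
finger_gap: 85.2
the job is handed in; nothing more can be done
None
```

The hanging arm is through the stand's head with its knob against the face. I let go of it and handed the job in at 27 s; no verdict was reported.

- **First hold:** I took the arm at mid-length, eased its nose about 90 mm into the bore past the catch, and let go. It stayed level where I left it.
- **Second hold:** I took the knob and pushed against 10–19 N of drag until the arm stopped. At the stop the position stayed fixed while the wrist force rose to 26 N. I then relaxed the push and opened the hand.
- **Last checks:** The scene camera put the knob's end at −39 mm and the nose at +251 mm from the mouth, and the wrist camera put the knob's end at −40 mm. Home is −40 and +250 mm. The top camera put the nose at about +250 mm; the robot hid most of the knob there. The bystanders looked unmoved, and the hand was clear of everything.
- **Disagreements:** Dead reckoning from the second grip put the stop about 2.5 mm further in than I predicted, with slip or camera error as likely causes. No camera could see the last millimetre at the shoulder, so "fully home" rests on the felt stop.

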